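Set up a run-out check on the surface plate

ROBOT

A 6-joint arm with a two-finger parallel gripper is mounted at the origin on a cart in front of the work surface, level with it; the furniture and walls round the work are solid. World frame = base frame: x ahead of the robot, y to its left, z up, the work surface at z = 0. Lengths are in mm, angles in degrees, forces in N, time in s.
With the tool pointing down it reaches from about 350 to 850 mm from the base axis. Payload 8.1 kg.
Tool frame: the origin (TCP) lies midway between the tips of the shut fingers; the grasp point (between the pads) lies 19 mm behind it; x points along the fingers, y is the direction in which the jaws open and shut, and the axes are right-handed (so a half turn about x gives the same grasp; the last joint's range is limited). The gripper opens to 85 mm and grips with 20 to 120 N. Pads are 22 mm wide; open, the fingers measure 114 mm over their backs; the gripper's body (76 mm by 85 mm) begins 54 mm behind the grasp point. The pads swing forward as they close: fully open they stand 13 mm farther back than shut.
Start: joints at [62.429, 7.471, 85.268, -0, 87.261, -4.893], TCP at [231.307, 553.626, 231.292] pointing down, gripper open.
Joint ranges: [-169.43, 169.43], [-51.17, 129.36], [1.28, 143.12], [-76.62, 256.62], [0, 156.53], [-152.29, 152.29]. Speed limits (degrees/s): [136.94, 136.94, 159.86, 180, 180, 180].

INTERFACE

Orientations are given as [roll, pitch, yaw] about the fixed x, y, z axes, in that order (R = Rz(yaw) Ry(pitch) Rx(roll)).
In Python, from bench import r gives the robot as it stands.
- The arm moves only by the tool move_arm, never from a script. Its argument "deltas" is a list of rows, each a list of 2 entries, a list of its own where there are three numbers: the shift along the tool's x, y, z in mm, then the turn about the tool's x in degrees. A call has 1 to 12 rows; each row is the pose to reach, as a shift and turn from the pose measured when the call began, along the tool's axes at that moment; what a row does not reach only later rows make up. A row lasts 1/8 s, in which the tool goes at most 62.5 mm and 10.7 degrees, less where a joint would pass 70% of its speed; a pose out of reach is approached as far as the arm can. A call with a gripper value outside its range is refused whole. "jaw" is the opening, from -1 (shut) to 1 (fully open), set as the call begins (left out, the last holds). The fingers move at their own pace and stop on an object; "squeeze" is the grip in N (left out, the last holds). Time passes only in rows, so rows that repeat a pose let the fingers close. It gives the time, the measured TCP pose, the force and the opening at its end, in the units of the state.
- r.sense(): the state, without advancing time (a new reading comes with each control period).
- r.snapshot(name): name is "side" or "top" or "wrist"; returns (picture, depth): 384x512x3 uint8, red, green, blue; 384x512 float32, mm along the optical axis (not along the pixel's ray), 0 where there is no reading.
- r.get_calibration(name): a dict with "fovy" (degrees; the focal length in pixels is half the picture's height over the tangent of half this angle, whatever the lens; pixels are square), "cx", "cy" (the principal point, pixels), "position" and "attitude" of the camera in the world; the wrist camera has in their place "tool_from_camera" (4x4, takes a point from camera to tool coordinates, whose origin is the TCP and whose axes are the tool frame's). Camera axes: x right, y down, z forward; pixel columns grow to the right and rows downward; lengths in mm; the calibration is good to about 2 mm. The wrist camera is an equidistant fisheye: a pixel r from the principal point sees the ray r / f radians off the axis. A picture is of the moment at which its call begins: read the wrist's pose just before it. get_calibration takes no time and is no camera call.
- r.hand_in(): hands the job in, once; it reports no verdict.
The state is a dict: "time": time; "joint_pos": joint angles; "qd": joint speeds; "joint_efforts": joint torques, N m; "tool_pos": TCP position; "tcp_rot": TCP orientation; "ft_force": force on the tool from outside, world axes, zero at the start; "wrist_torque": the same for the moment, N m; "finger_gap": finger opening in mm.
Only numpy, scipy, OpenCV 4.12 (cv2) and the standard library are available. Lean on these libraries where they do the work, as an engineer would, in place of code of your own. Each camera call takes 0.05 s, during which the arm holds its last target. There are 200 camera calls.

TASK

Set up the run-out check on the black granite plate: pick up the pair of V-blocks together and stand them, still side by side, in the middle of the plate's front half with their grooves in line along its long side, then lay the spindle centred in both grooves with its brass collar overhanging on the right. Next stand the red end stop on the plate at the spindle's left end, its brass button facing the end and less than a centimetre off, and last set the dial indicator upright on the plate behind the spindle so that its plunger rests on top of the collar. Leave the two test plugs where they lie.

Things in the scene. Friction and masses are not known exactly. Their poses are not given: they have to be found in the camera images.
- plate_top (a point): Black granite surface plate, fixed, 150 (x, front to back) x 200 (y, its long side) x 38 mm high. The point is the centre of its top face, 38 mm above the bench. Its x points to the back, away from the robot, y to the left, z up. Its front half is the half at -x, with its middle at x = -37 mm.
- vblock_a_mid (a point): One of two like bright steel V-blocks standing 1 to 3 mm apart, each 24 thick (its y, along the groove) x 38 across (x) x 34 mm high, 0.2 kg. The point is its centre, 17 mm above its underside. At the start the other block stands on its +y side; the pair is about 50 mm over its flat outer faces, which are free to grip.
- vblock_b_mid (a point): The other V-block, same size, point and axes. The groove in the top runs along y: mouth 24 mm wide, 7 mm deep, 120 degrees. A 24 mm shaft lying in it has its axis 41 mm above the block's underside, 7 mm above the block's top.
- spindle_mid (a point): Bright turned spindle, 0.2 kg, 24 mm thick; the point is on its axis where it is gripped and balances. y runs along it (any roll): shaft from -40 to the plain end at +62 mm, brass collar 34 mm thick at -54..-40, 14 mm journal to -64. It starts in a fixed blue cradle, collar towards the robot, axis 34 mm over the bench; saddles (29 mm high) at y = -38..-28 and +40..+50; base 6 mm thick.
- stop_mid (a point): End stop, a red block with a steel cap, 36 (x) x 30 (y) x 52 mm high, 0.25 kg. The point is its centre, 26 mm above its underside. A domed brass button 12 mm across stands out of its -y side, 41 mm above the underside, at x = 0; the button's tip is at y = -20 mm.
- indicator_grip (a point): Dial indicator on a post stand, 0.45 kg. The point is the centre of the black grip (14 x 14 x 34 mm, upright) on the post, 112 mm above the underside; round foot 54 mm across, 24 high. The arm reaches to -x, 70 mm up; the dial, 38 mm across, top 115 mm up, faces -x (front). The plunger hangs at x = -66 mm, y = 0, flat tip 10 mm across, 55.5 mm above the underside.
- plunger (a joint): How far the indicator's plunger is pushed up, in m: 0 hanging free, 0.008 at its end stop (do not drive it there); light spring under 1 N. When all stand on the plate and the spindle lies in the grooves, the top of the collar pushes it up by about 0.0024.
- test_plug_0: Red test plug lying on the bench right of the plate, 19 x 55 x 19 mm, long in its y; origin at the centre of the underside. A bystander.
- test_plug_1: Black test plug, like the red one, lying beside it. A bystander.
Not all that is in view belongs to the job. Leave any green or turquoise look-alike of the part that bears vblock_b_mid alone.

How it is judged:
By the outcome, as a careful person would: the job done as asked, in the order asked, and still so for the second after the job is handed in, with the robot touching nothing.
It also fails if it takes over 102 s, if anything falls off the work surface, if the arm or the gripper's body presses on something with over 40 N, if the wrist force passes 120 N, or if a joint passes its speed limit or range.

## Working session

There is one attempt and no reset: what is moved stays moved. The work goes in short steps, Python scripts to look and compute and a tool call to move; the robot and the scene stay as the last step left them, time stands still between calls to the robot, and variables do not carry over. Pictures are saved under pics/ and viewed, about 12 in all and at most 16, crops included, and the job is handed in when it is done.

Besides the shell and the picture viewer there is one more tool, called after "Call:" in YAML: its name, and indented under it one key for each argument. move_arm: Moves the arm, as the interface text tells. Its arguments: {"type":"object","properties":{"deltas":{"type":"array","items":{"type":"array"}},"jaw":{"type":"number"},"squeeze":{"type":"number"}},"required":["deltas"]}

```bash
mkdir -p pics; ls; python3 - <<'E'
from bench import r
import cv2
s=r.sense(); print(s)
for n in ['side','top','wrist']:
    c=r.get_calibration(n); print(n,c)
    p,d=r.snapshot(n); cv2.imwrite(f'pics/{n}0.png',cv2.cvtColor(p,cv2.COLOR_RGB2BGR))
    import numpy as np; np.save(f'pics/{n}0.npy',d)
E
```

```text
pics
{'time': 0.0, 'joint_pos': array([ 6.24275355e+01,  7.51680146e+00,  8.53278947e+01, -3.71742462e-04,
        8.72600373e+01, -4.89429037e+00]), 'qd': array([ 0.01415002, -0.03505876,  0.02405538,  0.02202315,  0.02523941,
       -0.08912272]), 'joint_efforts': array([-1.63998877e-03, -5.69410193e+01, -5.00548124e+01, -1.61601483e-04,
        1.51403347e-02,  5.54200824e-06]), 'tool_pos': array([231.07947859, 553.1412202 , 230.24002898]), 'tcp_rot': array([ -94.69117528,   89.89526586, -117.3693313 ]), 'ft_force': array([-0.02978698,  0.42053267,  0.25485179]), 'wrist_torque': array([ 0.02165077,  0.05817328, -0.01635047]), 'finger_gap': 85.5146846127253}
side {'fovy': 45.702957470323014, 'cx': 256.66326533581594, 'cy': 185.52738998832515, 'position': array([-62.99335453, -14.66796238, 969.35688284]), 'attitude': array([-144.7672917 ,    0.15441413,  -95.6370824 ])}
top {'fovy': 55.08496570053184, 'cx': 259.7047949613254, 'cy': 190.68594309039867, 'position': array([ 445.70217247,  -59.19298607, 1003.36414219]), 'attitude': array([-175.4873021 ,   -0.51495284,  -88.64266147])}
wrist {'fovy': 65.70646984690485, 'cx': 253.28616787481047, 'cy': 189.4240543180157, 'tool_from_camera': array([[ 3.51563355e-04, -2.89680817e-01,  9.57123242e-01,
        -1.42439038e+02],
       [ 9.99999419e-01,  1.07753034e-03, -4.11893457e-05,
        -2.94773424e-01],
       [-1.01939757e-03,  9.57122700e-01,  2.89681028e-01,
        -7.42351169e+01],
       [ 0.00000000e+00,  0.00000000e+00,  0.00000000e+00,
         1.00000000e+00]])}
```

```bash
python3 - <<'E'
import cv2
a=cv2.imread('pics/top0.png');b=cv2.imread('pics/side0.png')
cv2.imwrite('pics/top0b.png',cv2.resize(a,(800,600),interpolation=cv2.INTER_CUBIC))
cv2.imwrite('pics/side0b.png',cv2.resize(b,(800,600),interpolation=cv2.INTER_CUBIC))
E
```

```text
(no output)
```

View pics/top0b.png

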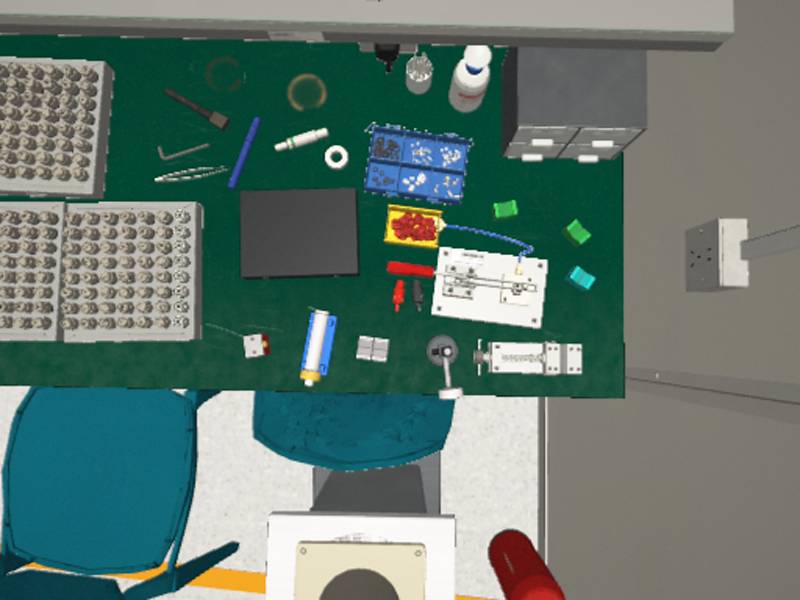

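View pics/side0b.png

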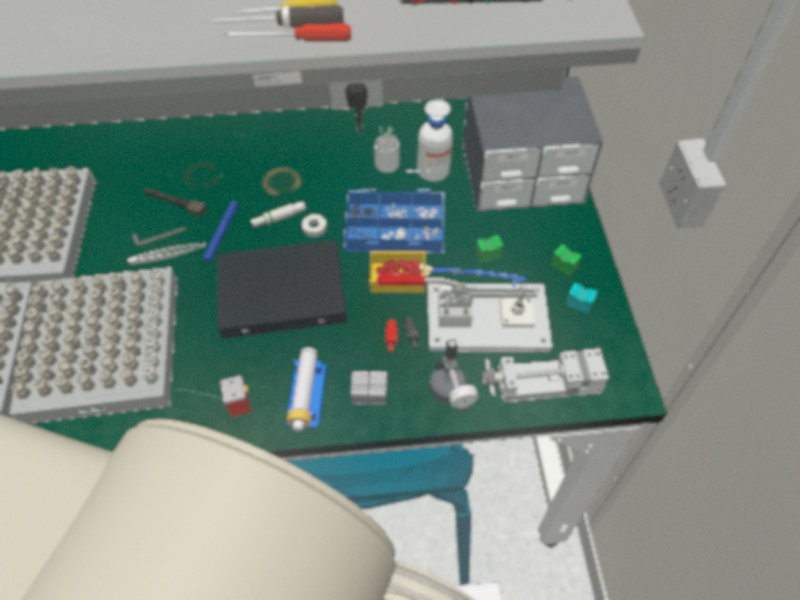

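The top view (800×600) shows these things:
- plate at (300,232)
- V-block pair at (373,348)
- spindle in the blue cradle at (318,345), brass collar at the bottom
- red stop at (257,345), button to the right
- indicator foot at (442,350), dial at (450,393)
- plugs at (398,295) and (418,295)

V-block candidates are the bright steel pair at (373,348), green blocks at (505,209) and (577,232), and a turquoise block at (581,278). Only the steel pair fits "two like bright steel blocks 1–3 mm apart", so I leave the coloured ones alone.

```bash
cat > h.py <<'E'
import numpy as np, cv2
from scipy.spatial.transform import Rotation as Ro
from bench import r
H,W=384,512
def rot(a): return Ro.from_euler('xyz',a,degrees=True).as_matrix()
def tool(s=None):
    s=s or r.sense(); return np.array(s['tool_pos']),rot(s['tcp_rot'])
def cam(n,pose=None):
    c=r.get_calibration(n); f=H/2/np.tan(np.radians(c['fovy']/2))
    if n=='wrist':
        p,R=pose; T=c['tool_from_camera']; return dict(n=n,f=f,c=(c['cx'],c['cy']),o=p+R@T[:3,3],R=R@T[:3,:3])
    return dict(n=n,f=f,c=(c['cx'],c['cy']),o=np.array(c['position']),R=rot(c['attitude']))
def rays(C,uv):
    uv=np.atleast_2d(np.asarray(uv,float)); d=(uv-C['c'])/C['f']
    if C['n']=='wrist':
        t=np.linalg.norm(d,axis=1,keepdims=True); d=np.hstack([d*np.sin(t)/np.maximum(t,1e-9),np.cos(t)])
    else: d=np.hstack([d,np.ones((len(d),1))])
    return d@C['R'].T
def onz(C,uv,z):
    d=rays(C,uv); return C['o']+d*((z-C['o'][2])/d[:,2])[:,None]
def proj(C,P):
    v=(np.atleast_2d(P)-C['o'])@C['R']
    if C['n']=='wrist':
        q=np.linalg.norm(v[:,:2],axis=1); t=np.arctan2(q,v[:,2]); return v[:,:2]/q[:,None]*(t*C['f'])[:,None]+C['c']
    return v[:,:2]/v[:,2:]*C['f']+C['c']
def cloud(C,d):          # depth -> HxWx3 world points
    v,u=np.mgrid[:H,:W]; D=rays(C,np.c_[u.ravel(),v.ravel()]); z=D@C['R'][:,2]
    return (C['o']+D*(d.ravel()/z)[:,None]).reshape(H,W,3)
def tri(C1,uv1,C2,uv2):
    d1,d2=rays(C1,uv1)[0],rays(C2,uv2)[0]; A=np.c_[d1,-d2]; t=np.linalg.lstsq(A,C2['o']-C1['o'],rcond=None)[0]
    a,b=C1['o']+t[0]*d1,C2['o']+t[1]*d2; return (a+b)/2,np.linalg.norm(a-b)
def shot(n,name):
    pose=tool() ; p,d=r.snapshot(n); C=cam(n,pose)
    cv2.imwrite(f'pics/{name}.png',cv2.cvtColor(p,cv2.COLOR_RGB2BGR)); np.savez(f'pics/{name}.npz',p=p,d=d,o=C['o'],R=C['R'],f=C['f'],c=C['c'],n=n)
    return C,p,d
def load(name):
    q=np.load(f'pics/{name}.npz'); return dict(n=str(q['n']),f=float(q['f']),c=q['c'],o=q['o'],R=q['R']),q['p'],q['d']
def yaw(R): return np.degrees(np.arctan2(R[1,1],R[0,1]))   # heading of the jaw (tool y) axis
def go(target,jawyaw=None,half=True):
    s=r.sense();p,R=tool(s); d=R.T@(np.array(target)-p); t=0
    if jawyaw is not None:
        t=-(jawyaw-yaw(R))          # tool x is down
        t=(t+90)%180-90 if half else (t+180)%360-180
    print('t',round(s['time'],2),'tcp',p.round(1),'yaw',yaw(R).round(1),'j',s['joint_pos'].round(0),'F',s['ft_force'].round(1),'gap',round(s['finger_gap'],1),'| delta',d.round(1),'turn',round(t,1))
E
python3 - <<'E'
from h import *
p,d=cv2.imread('pics/top0.png'),np.load('pics/top0.npy'); C=cam('top'); X=cloud(C,d)
for k,(u,v) in dict(plate=(300,232),vb=(365,342),vb2=(381,342),sp=(318,345),collar=(309,377),stop=(252,345),foot=(435,355),grip=(446,350),dial=(450,393),bench=(345,310),plug0=(398,295),plug1=(418,295)).items():
    u=int(u/1.5625);v=int(v/1.5625); print(k,X[v,u].round(0))
hsv=cv2.cvtColor(p,cv2.COLOR_BGR2HSV)
E
```

```text
plate [632. 117.  34.]
vb [449.   2.  33.]
vb2 [449. -24.  32.]
sp [442.  79.  46.]
collar [388.  92.  48.]
stop [439. 187.  48.]
foot [ 428. -117.   26.]
grip [ 437. -127.  131.]
dial [ 373. -137.  112.]
bench [502.  41.   1.]
plug0 [530. -51.  20.]
plug1 [531. -86.  20.]
```

```bash
python3 - <<'E'
from h import *
p,R=tool(); print(R.round(2))
go([430,110,260],90); go([430,110,260],-90)
E
```

```text
[[-0.    0.39  0.92]
 [-0.    0.92 -0.39]
 [-1.   -0.   -0.  ]]
t 0.15 tcp [231.1 553.2 230.4] yaw 67.3 j [62.  8. 85. -0. 87. -5.] F [-0.1  0.4  0.3] gap 85.7 | delta [ -29.1 -332.3  354.4] turn -22.7
t 0.15 tcp [231.1 553.2 230.4] yaw 67.3 j [62.  8. 85. -0. 87. -5.] F [-0.1  0.4  0.3] gap 85.7 | delta [ -29.1 -332.3  354.4] turn -22.7
```

Call:
move_arm:
  deltas:
    - [[-30,-55,59],-5]
    - [[-30,-110,118],-10]
    - [[-30,-165,177],-15]
    - [[-30,-220,236],-20]
    - [[-30,-275,295],-22.7]
    - [[-30,-332,354],-22.7]
    - [[-30,-332,354],-22.7]
    - [[-30,-332,354],-22.7]
    - [[-30,-332,354],-22.7]

```text
time: 1.27
tool_pos: [430.6, 107.3, 260.7]
tcp_rot: [-112.5, 89.9, -112.8]
ft_force: [-0.2, -0.1, 0.2]
finger_gap: 85.6
```

```bash
python3 - <<'E'
from h import *
go([430,110,260],90)
C,p,d=shot('wrist','w1')
cv2.imwrite('pics/w1b.png',cv2.resize(cv2.cvtColor(p,cv2.COLOR_RGB2BGR),(800,600),interpolation=cv2.INTER_CUBIC))
X=cloud(C,d); print(X[::60,::80,2].round(0))
E
```

```text
t 1.27 tcp [430.6 107.3 260.7] yaw 89.7 j [  7. -18. 106.  -0.  92. -82.] F [-0.2 -0.1  0.2] gap 85.6 | delta [ 0.7  2.7 -0.6] turn -0.3
[[-115. -492. -243. -285. -742. -289. -285.]
 [-128. -510.   29.   25. -739. -290. -285.]
 [-119.   -0.   -1.   40.   -1.    0.    1.]
 [  47.   70.   -0.   40.   51.   33.   35.]
 [  31.   54.  279.   -0.   19.   36.   44.]
 [  22.  330.  298.   37.   38.  323.   36.]
 [ 150.  346.  358.  350.  358.    0.  364.]]
```

View pics/w1b.png

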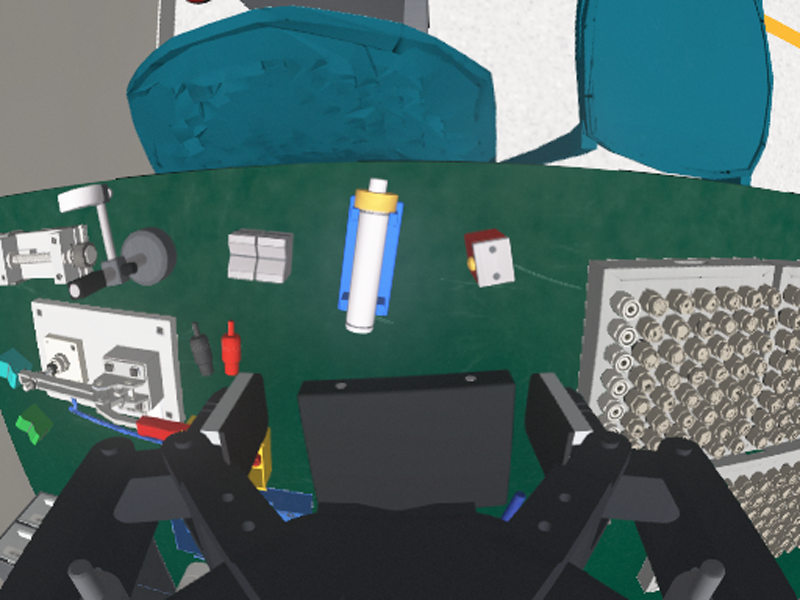

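The wrist view, image top towards the robot, shows:
- V-block pair at (260,256), groove horizontal
- spindle from (377,185) to (358,328), collar at (375,200)
- stop cap at (494,259), button on its left at (471,265)
- indicator foot at (147,257), grip at (95,285), dial at (85,197)
- plate behind the fingers at (407,440)

Next I measure from depth in both views.

```bash
python3 - <<'E'
from h import *
np.set_printoptions(suppress=True)
C2=cam('top'); p2=cv2.cvtColor(cv2.imread('pics/top0.png'),cv2.COLOR_BGR2RGB); d2=np.load('pics/top0.npy')
C1,p1,d1=load('w1')
for nm,C,p,d in(('wrist',C1,p1,d1),('top',C2,p2,d2)):
    X=cloud(C,d); ok=(d>0); print('==',nm)
    def sel(b,z0,z1): 
        m=ok&(X[...,0]>b[0])&(X[...,0]<b[1])&(X[...,1]>b[2])&(X[...,1]<b[3])&(X[...,2]>z0)&(X[...,2]<z1); return m
    def rect(t,b,z0,z1):
        m=sel(b,z0,z1); P=X[m]; q=cv2.minAreaRect(P[:,:2].astype(np.float32)); print(t,len(P),'ctr',np.round(q[0],1),'size',np.round(q[1],1),'ang',round(q[2],1),'zmed',np.median(P[:,2]).round(1),'z90',np.percentile(P[:,2],90).round(1)); return P
    P=sel((480,520,20,50),-20,20); print('bench z',np.median(X[P][:,2]),X[P][:,2].std().round(2))
    rect('vb',(410,490,-50,40),24,45)
    rect('stop',(410,480,160,220),44,60)
    rect('plate',(540,720,-20,240),30,46)
    P=rect('spindle',(370,520,50,110),36,60)
    rect('collar',(370,520,50,110),48,60)
    rect('foot',(395,470,-170,-90),18,30)
    rect('grip',(395,470,-170,-80),122,140)
E
```

```text
== wrist
bench z -0.1860425994432262 0.77
vb 1056 ctr [433.9 -11.7] size [50.3 38.2] ang 82.6 zmed 31.9 z90 34.2
stop 729 ctr [435.2 181.1] size [36.3 35. ] ang 9.7 zmed 51.6 z90 52.6
plate 10009 ctr [630.7  97.8] size [154.  243.3] ang 3.2 zmed 37.7 z90 38.6
spindle 1819 ctr [433.7  83.3] size [ 33.9 125.3] ang 80.8 zmed 44.1 z90 47.8
collar 176 ctr [388.2  90.4] size [21.2 14.3] ang 81.1 zmed 49.9 z90 51.2
foot 714 ctr [ 433.6 -129.4] size [51.1 52.5] ang 71.7 zmed 23.4 z90 24.8
grip 142 ctr [ 433.2 -129.4] size [14.4 15. ] ang 1.1 zmed 128.7 z90 129.9
== top
bench z -0.7715758197341529 1.76
vb 265 ctr [437.2 -10.8] size [49.8 37.7] ang 83.3 zmed 31.1 z90 34.3
stop 174 ctr [438.  183.3] size [36.6 33.1] ang 12.8 zmed 50.7 z90 52.9
plate 4212 ctr [634.7  98.6] size [154.8 245.5] ang 3.6 zmed 36.9 z90 39.2
spindle 422 ctr [436.3  86.4] size [ 31.  125.5] ang 84.1 zmed 43.1 z90 46.9
collar 28 ctr [410.6  92.9] size [56.3 20.6] ang 2.1 zmed 49.9 z90 51.6
foot 199 ctr [ 437.4 -128.5] size [49.5 51.4] ang 14.3 zmed 22.8 z90 25.1
grip 36 ctr [ 436.1 -128.5] size [11.9 12.2] ang 1.3 zmed 128.0 z90 130.4
```

```bash
python3 - <<'E'
from h import *
np.set_printoptions(suppress=True)
C,p,d=load('w1'); X=cloud(C,d); ok=d>0
hsv=cv2.cvtColor(p,cv2.COLOR_RGB2HSV)
def box(b,z0,z1,extra=True):
    m=ok&(X[...,0]>b[0])&(X[...,0]<b[1])&(X[...,1]>b[2])&(X[...,1]<b[3])&(X[...,2]>z0)&(X[...,2]<z1)&extra
    q=cv2.boxPoints(cv2.minAreaRect(X[m][:,:2].astype(np.float32))); return m,q
def heading(q):
    e=[q[1]-q[0],q[2]-q[1]]; return [(np.linalg.norm(v).round(1),(np.degrees(np.arctan2(v[1],v[0]))%180).round(1)) for v in e]
m,q=box((410,490,-50,40),24,45);print('vb',q.round(1).tolist(),heading(q))
g=m&(X[...,2]<30); print('groove pts line',cv2.fitLine(X[g][:,:2].astype(np.float32),cv2.DIST_HUBER,0,.01,.01).ravel().round(3))
m,q=box((410,480,160,220),49.5,60);print('stop',q.mean(0),heading(q))
br=(hsv[...,0]>15)&(hsv[...,0]<35)&(hsv[...,1]>120)
m,q=box((400,470,140,200),30,50,br);print('button',X[m].mean(0).round(1),m.sum())
blk=hsv[...,2]<90
m,q=box((540,720,0,196),30,46,blk&(hsv[...,1]<90));print('plate',q.round(1).tolist(),q.mean(0),heading(q),X[m][:,2].mean())
m,_=box((370,520,50,110),36,60); P=X[m]; sh=P[(P[:,0]>410)]
print('sp line',cv2.fitLine(sh[:,:2].astype(np.float32),cv2.DIST_HUBER,0,.01,.01).ravel().round(3), 'x range',P[:,0].min(),P[:,0].max())
m,_=box((340,420,-170,-90),60,118);print('dial',X[m].mean(0).round(1),X[m].min(0).round(1),X[m].max(0).round(1))
m,q=box((395,470,-170,-80),122,140);print('grip',q.round(1).tolist(),heading(q))
print('TCP px',proj(C,[tool()[0],tool()[0]+[0,0,-200]]).round())
a=cv2.cvtColor(p,cv2.COLOR_RGB2BGR); A=cv2.resize(a[130:200,130:215],None,fx=4.5,fy=4.5,interpolation=cv2.INTER_CUBIC)
t=cv2.imread('pics/top0.png'); B=cv2.resize(t[120:195,300:390],(A.shape[1],A.shape[0]),interpolation=cv2.INTER_CUBIC)
cv2.imwrite('pics/crop1.png',np.hstack([A,B]))
E
```

```text
vb [[411.70001220703125, -34.20000076293945], [449.6000061035156, -39.099998474121094], [456.0, 10.800000190734863], [418.20001220703125, 15.699999809265137]] [(np.float32(38.2), np.float32(172.6)), (np.float32(50.3), np.float32(82.6))]
groove pts line [  0.147   0.989 434.273 -11.424]
stop [434.87354 183.39102] [(np.float32(30.1), np.float32(100.5)), (np.float32(36.4), np.float32(10.5))]
button [437.1 166.2  45.6] 33
plate [[548.2999877929688, 195.60000610351562], [554.5999755859375, 15.600000381469727], [703.9000244140625, 20.799999237060547], [697.5999755859375, 200.8000030517578]] [626.07306 108.2282 ] [(np.float32(180.1), np.float32(92.0)), (np.float32(149.4), np.float32(2.0))] 37.583025263872905
sp line [  0.987  -0.158 451.355  81.748] x range 371.69212590213596 497.4262027296028
dial [ 377.4 -131.3   92.5] [ 359.  -154.3   60.5] [ 419.9 -118.6  115.7]
grip [[425.79998779296875, -122.0999984741211], [426.1000061035156, -137.10000610351562], [440.6000061035156, -136.8000030517578], [440.29998779296875, -121.80000305175781]] [(np.float32(15.0), np.float32(91.1)), (np.float32(14.4), np.float32(1.1))]
TCP px [[257. 244.]
 [255. 165.]]
```

View pics/crop1.png

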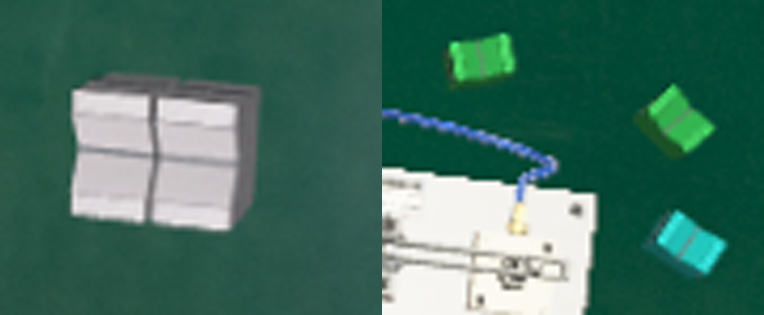

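The crop shows a bright steel pair standing close together with the groove running across both. The green and turquoise look-alikes stand elsewhere, so the steel pair is confirmed. Going for it.

Call:
move_arm:
  deltas:
    - [[50,-40,3],4]
    - [[100,-80,4],7.3]
    - [[160,-119,5],7.3]
    - [[200,-119.3,5],7.3]
    - [[225,-119.3,5],7.3]
    - [[245,-119.3,5],7.3]
    - [[256,-119.3,5],7.3]
    - [[259,-119.3,5],7.3]
    - [[259,-119.3,5],7.3]
  jaw: 0.55

```text
time: 2.45
tool_pos: [434.7, -10.2, 2.3]
tcp_rot: [-107.3, 89.9, -114.7]
ft_force: [1.4, -0.8, 0.2]
finger_gap: 66.2
```

Call:
move_arm:
  deltas:
    - [[0,0,0],0]
    - [[0,0,0],0]
    - [[0,0,0],0]
    - [[0,0,0],0]
    - [[0,0,0],0]
    - [[0,0,0],0]
  jaw: -0.1
  squeeze: 50

```text
time: 3.2
tool_pos: [435.8, -10.3, 3.5]
tcp_rot: [-36.0, 89.9, -43.5]
ft_force: [-1.3, 1.4, 6.7]
finger_gap: 47.2
```

```bash
python3 - <<'E'
from h import *
go([435,-12,2],82.4)
C=cam('top'); p=cv2.cvtColor(cv2.imread('pics/top0.png'),cv2.COLOR_BGR2HSV); d=np.load('pics/top0.npy'); X=cloud(C,d)
m=(d>0)&(p[...,2]<90)&(p[...,1]<90)&(X[...,0]>540)&(X[...,0]<720)&(X[...,1]>-20)&(X[...,1]<230)&(X[...,2]>30)&(X[...,2]<46)
m=cv2.morphologyEx(m.astype(np.uint8),cv2.MORPH_OPEN,np.ones((5,5),np.uint8))>0
c,_=cv2.findContours(m.astype(np.uint8),cv2.RETR_EXTERNAL,cv2.CHAIN_APPROX_NONE); c=max(c,key=len).reshape(-1,2)
P=onz(C,c,38)[:,:2]; q=cv2.minAreaRect(P.astype(np.float32)); print(q)
E
```

```text
t 3.2 tcp [435.8 -10.3   3.5] yaw 82.5 j [ -8.  -4. 122.  -0.  61. -91.] F [-1.3  1.4  6.7] gap 47.2 | delta [ 1.5 -1.8 -0.5] turn 0.1
((630.1363525390625, 118.46607971191406), (149.02784729003906, 197.20538330078125), 3.1683645248413086)
```

Call:
move_arm:
  deltas:
    - [[-25,0,0],0]
    - [[-60,0,0],0]
    - [[-105,15,20],-2]
    - [[-150,45,60],-4]
    - [[-195,75,100],-6]
    - [[-235,105,140],-8]
    - [[-262,135,178],-10]
    - [[-277,157,205],-10.5]
    - [[-277,157,205],-10.5]
    - [[-277,157,205],-10.5]

```text
time: 4.45
tool_pos: [658.3, 118.9, 279.2]
tcp_rot: [-123.3, 89.9, -120.3]
ft_force: [-0.5, 0.6, -4.1]
finger_gap: 47.6
```

```bash
python3 - <<'E'
from h import *
go([590,118,150],93)
C,p,d=shot('wrist','w2')
cv2.imwrite('pics/w2b.png',cv2.resize(cv2.cvtColor(p,cv2.COLOR_RGB2BGR),(800,600),interpolation=cv2.INTER_CUBIC))
X=cloud(C,d);hsv=cv2.cvtColor(p,cv2.COLOR_RGB2HSV)
m=(d>0)&(hsv[...,2]<100)&(hsv[...,1]<90)&(X[...,0]>530)&(X[...,0]<720)&(X[...,1]>-20)&(X[...,1]<240)&(X[...,2]>33)&(X[...,2]<42)
P=X[m]; print(m.sum(),P[:,2].mean(),P.min(0),P.max(0)); print(cv2.minAreaRect(P[:,:2].astype(np.float32)))
# edges: per-bin extreme points
def edge(P,ax,lo,hi,sgn):
    b=np.arange(lo,hi,4); o=[]
    for a in b:
        q=P[(P[:,ax]>=a)&(P[:,ax]<a+4)]
        if len(q)>5: o.append(q[np.argmax(sgn*q[:,1-ax])])
    o=np.array(o)[:,:2].astype(np.float32); l=cv2.fitLine(o,cv2.DIST_HUBER,0,.01,.01).ravel(); return l.round(3)
print('front',edge(P,1,40,200,-1)); print('left',edge(P,0,570,680,1)); print('right',edge(P,0,570,680,-1))
E
```

```text
t 4.45 tcp [658.3 118.9 279.2] yaw 93.0 j [  6.  18.  69.  -0.  94. -87.] F [-0.5  0.6 -4.1] gap 47.6 | delta [129.3   3.  -68.2] turn 0.0
16553 37.77875527610353 [549.57802053  14.87554962  33.96901817] [707.71182853 220.89500344  40.81923236]
((628.6904296875, 118.38958740234375), (148.81240844726562, 199.41197204589844), 3.2739145755767822)
front [ 6.00000e-02 -9.98000e-01  5.54664e+02  1.20892e+02]
left [9.98000e-01 5.70000e-02 6.37224e+02 2.17861e+02]
right [9.99000e-01 5.30000e-02 6.19468e+02 1.91450e+01]
```

View pics/w2b.png

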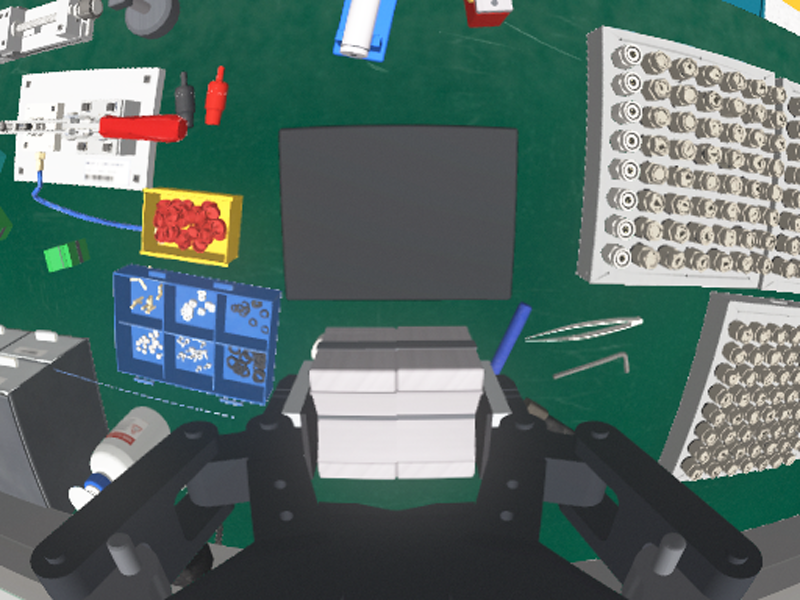

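The hand holds both blocks with their faces nearly together, tops level, at (398,420). The plate is clear at (400,212). Next I measure the held pair's centre with the same camera.

```bash
python3 - <<'E'
from h import *
C,p,d=load('w2'); X=cloud(C,d); t=tool()[0]
u,v=np.meshgrid(np.arange(W),np.arange(H)); m=(u>192)&(u<316)&(v>200)&(v<312)&(d>0)&(p.min(2)>60)
P=X[m]-t; print(np.percentile(P[:,2],[2,25,50,75,95,99]).round(1))
Q=P[(P[:,2]>22)&(P[:,2]<45)]
q=cv2.minAreaRect(Q[:,:2].astype(np.float32)); print(q, cv2.boxPoints(q).round(1).tolist())
c=t[:2]+q[0]; a=np.radians(3.3); tgt=np.array([628.7,118.4])-37*np.array([np.cos(a),np.sin(a)]); dd=tgt-c
print('centre',c,'target',tgt,'shift',dd)
go([t[0]+dd[0],t[1]+dd[1],45],93.3)
E
```

```text
[-2.7 23.7 27.2 29.7 31.3 40. ]
((-0.8435382843017578, 0.7562942504882812), (39.33502960205078, 55.91478729248047), 3.7838172912597656) [[-22.299999237060547, 27.399999618530273], [-18.600000381469727, -28.399999618530273], [20.600000381469727, -25.799999237060547], [16.899999618530273, 30.0]]
centre [657.24022046 119.37170906] target [591.76135279 116.270131  ] shift [-65.47886767  -3.10157805]
t 4.5 tcp [658.1 118.6 279.4] yaw 93.0 j [  6.  17.  69.  -0.  94. -87.] F [-0.2  0.9 -3.9] gap 47.4 | delta [234.4   0.7 -65.3] turn -0.3
```

Call:
move_arm:
  deltas:
    - [[50,0,-30],-0.3]
    - [[100,0.5,-65],-0.3]
    - [[150,0.7,-65.3],-0.3]
    - [[190,0.7,-65.3],-0.3]
    - [[215,0.7,-65.3],-0.3]
    - [[229,0.7,-65.3],-0.3]
    - [[234,0.7,-65.3],-0.3]
    - [[236,0.7,-65.3],-0.3]
    - [[237,0.7,-65.3],-0.3]
    - [[237,0.7,-65.3],-0.3]

```text
time: 5.75
tool_pos: [593.2, 115.6, 43.2]
tcp_rot: [-80.7, 89.9, -77.4]
ft_force: [-0.6, -0.0, -4.5]
finger_gap: 47.1
```

```bash
python3 - <<'E'
from h import *
go([592.6,115.5,41],93.3)
E
```

```text
t 5.75 tcp [593.2 115.6  43.2] yaw 93.3 j [  6.  17.  94.  -0.  68. -87.] F [-0.6 -0.  -4.5] gap 47.1 | delta [ 2.2 -0.  -0.6] turn 0.0
```

Call:
move_arm:
  deltas:
    - [[0.7,0,-0.5],0]
    - [[1.4,0,-0.5],0]
    - [[2,0,-0.5],0]
    - [[2,0,-0.5],0]

```text
time: 6.25
tool_pos: [592.8, 115.6, 41.6]
tcp_rot: [-75.7, 89.9, -72.3]
ft_force: [-1.8, -0.8, 0.3]
finger_gap: 47.0
```

Call:
move_arm:
  deltas:
    - [[0.5,0,0],0]
    - [[0,0,0],0]
    - [[0,0,0],0]
    - [[0,0,0],0]
  jaw: 0.45

```text
time: 6.75
tool_pos: [592.9, 115.6, 41.7]
tcp_rot: [-67.6, 89.9, -64.3]
ft_force: [-0.5, 0.2, 0.2]
finger_gap: 61.7
```

Call:
move_arm:
  deltas:
    - [[-20,0,0],0]
    - [[-60,0,0],0]
    - [[-120,0,0],0]
    - [[-180,0,20],0]
    - [[-230,0,50],0]
    - [[-230,0,50],0]

```text
time: 7.5
tool_pos: [646.7, 119.1, 280.4]
tcp_rot: [-4.7, 89.2, -1.4]
ft_force: [0.4, 0.5, -0.1]
finger_gap: 61.6
```

```bash
cat >> h.py <<'E'
def boxw(X,m): return cv2.minAreaRect(X[m][:,:2].astype(np.float32))
def region(X,d,b,z0,z1): return (d>0)&(X[...,0]>b[0])&(X[...,0]<b[1])&(X[...,1]>b[2])&(X[...,1]<b[3])&(X[...,2]>z0)&(X[...,2]<z1)
def edge(P,ax,lo,hi,sgn):
    o=[]
    for a in np.arange(lo,hi,4):
        q=P[(P[:,ax]>=a)&(P[:,ax]<a+4)]
        if len(q)>5: o.append(q[np.argmax(sgn*q[:,1-ax])])
    return cv2.fitLine(np.array(o)[:,:2].astype(np.float32),cv2.DIST_HUBER,0,.01,.01).ravel().round(3)
def plate(X,p,d):
    hsv=cv2.cvtColor(p,cv2.COLOR_RGB2HSV)
    m=region(X,d,(530,720,-10,240),33,42)&(hsv[...,2]<100)&(hsv[...,1]<90); q=boxw(X,m); print('plate',q,X[m][:,2].mean().round(1))
    ang=q[2] if q[1][0]<q[1][1] else q[2]-90
    return np.array(q[0]),np.radians(ang)
def topl(P,c,a): # world xy -> plate xy
    R=np.array([[np.cos(a),np.sin(a)],[-np.sin(a),np.cos(a)]]); return (np.atleast_2d(P)-c)@R.T
E
python3 - <<'E'
from h import *
go([435.5,84.3,100],80.9)
C,p,d=shot('wrist','w3'); X=cloud(C,d); c,a=plate(X,p,d)
m=region(X,d,(560,630,80,155),62,80); q=boxw(X,m); print('vb',m.sum(),q,'in plate',topl(q[0],c,a),X[m][:,2].max())
g=region(X,d,(560,630,80,155),62,68); print('groove',cv2.fitLine(X[g][:,:2].astype(np.float32),cv2.DIST_HUBER,0,.01,.01).ravel().round(3))
cv2.imwrite('pics/w3b.png',cv2.resize(cv2.cvtColor(p,cv2.COLOR_RGB2BGR)[:290,:],(800,453),interpolation=cv2.INTER_CUBIC))
E
```

```text
t 7.5 tcp [646.7 119.1 280.4] yaw 93.3 j [  6.  15.  72.  -0.  93. -87.] F [ 0.4  0.5 -0.1] gap 61.6 | delta [ 177.5  -22.4 -215.3] turn 12.4
plate ((628.0745849609375, 118.46353912353516), (148.87045288085938, 199.33631896972656), 3.3515167236328125) 37.8
vb 1301 ((592.4026489257812, 115.18721771240234), (37.01591491699219, 47.65423583984375), 3.348851442337036) in plate [[-35.80246388  -1.18527757]] 74.26876969386916
groove [ 6.60000e-02 -9.98000e-01  5.92125e+02  1.14941e+02]
```

View pics/w3b.png

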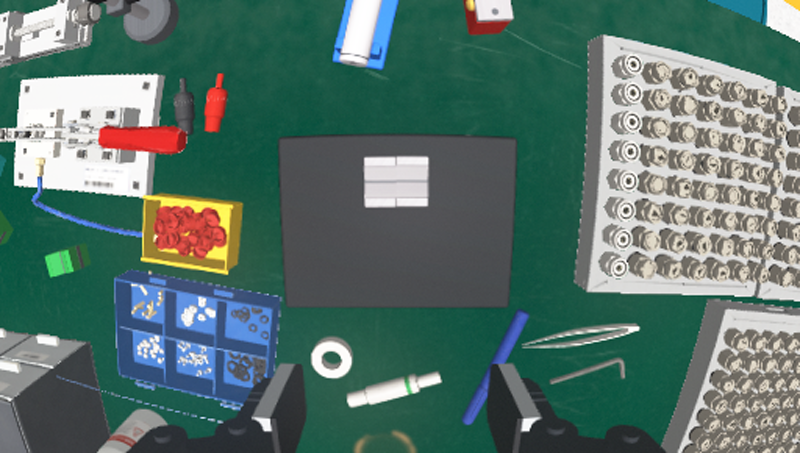

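The pair stands square on the plate's front half at (396,181): plate frame (-36,-1), aligned within 0.1°. Now the spindle.

Call:
move_arm:
  deltas:
    - [[20,-5,-50],3]
    - [[50,-10,-105],6]
    - [[90,-16,-160],9]
    - [[130,-22,-212],12.4]
    - [[150,-22,-212],12.4]
    - [[150,-22,-212],12.4]
    - [[150,-22,-212],12.4]
  jaw: 0.1

```text
time: 8.43
tool_pos: [436.4, 84.8, 126.0]
tcp_rot: [4.7, 89.5, -4.4]
ft_force: [-0.3, 0.1, 0.0]
finger_gap: 47.1
```

```bash
python3 - <<'E'
from h import *
C,p,d=shot('wrist','w4'); X=cloud(C,d)
m=region(X,d,(350,520,50,120),36,60); P=X[m]; t=tool()[0]
s=P[(P[:,0]>405)&(P[:,2]>43)]; l=cv2.fitLine(s[:,:2].astype(np.float32),cv2.DIST_HUBER,0,.01,.01).ravel()
u=l[:2]*np.sign(l[0]); tt=(P[:,:2]-l[2:])@u; print('axis heading',np.degrees(np.arctan2(u[1],u[0])).round(2),'ends',tt.min(),tt.max(),'len',np.ptp(tt),'ztop',np.percentile(s[:,2],95))
mid=l[2:]+u*(tt.max()-62); mid2=l[2:]+u*(tt.min()+64); print('mid',mid,mid2)
hsv=cv2.cvtColor(p,cv2.COLOR_RGB2HSV); b=m&(hsv[...,0]>12)&(hsv[...,0]<35)&(hsv[...,1]>100); tb=(X[b][:,:2]-l[2:])@u; print('collar range->mid',tb.min()+54-tt.max()+62,tb.max()+40-tt.max()+62,b.sum())
go([436,84.8,29],80.9)
E
```

```text
axis heading -8.85 ends -76.18623157151994 49.54578534947499 len 125.73201692099494 ztop 46.163477373752634
mid [434.75876103  83.92405286] [435.02355091  83.8828066 ]
collar range->mid -0.3001718691165891 -0.5436199856484194 781
t 8.47 tcp [437.   84.8 126.5] yaw 80.9 j [  4. -14. 117.  -0.  76. -76.] F [1.1 0.  0.7] gap 46.9 | delta [97.5 -0.3 -1.9] turn 0.0
```

Call:
move_arm:
  deltas:
    - [[40,-0.7,-2.3],0]
    - [[75,-0.7,-2.3],0]
    - [[92,-0.7,-2.3],0]
    - [[97.5,-0.7,-2.3],0]
    - [[97.5,-0.7,-2.3],0]
    - [[97.5,-0.7,-2.3],0]

```text
time: 9.22
tool_pos: [436.9, 84.5, 30.4]
tcp_rot: [7.0, 89.3, -2.1]
ft_force: [-0.3, -0.3, 0.1]
finger_gap: 46.8
```

```bash
python3 - <<'E'
from h import *
go([435.5,84.3,29],80.9)
E
```

```text
t 9.22 tcp [436.9  84.5  30.4] yaw 80.9 j [  4.  -6. 121.  -0.  64. -76.] F [-0.3 -0.3  0.1] gap 46.8 | delta [ 1.4 -0.5 -1.4] turn 0.0
```

Call:
move_arm:
  deltas:
    - [[1.4,-0.3,-1],0]
    - [[1.4,-0.3,-1],0]
    - [[1.4,-0.3,-1],0]
    - [[1.4,-0.3,-1],0]
    - [[1.4,-0.3,-1],0]
    - [[1.4,-0.3,-1],0]
    - [[1.4,-0.3,-1],0]
  jaw: -0.7
  squeeze: 45

```text
time: 10.1
tool_pos: [436.5, 83.6, 30.0]
tcp_rot: [1.1, 89.2, -8.0]
ft_force: [-2.3, -5.1, 6.5]
finger_gap: 22.2
```

```bash
python3 - <<'E'
from h import *
print(tool()[1].round(4))
go([435.5,84.3,29],80.9)
E
```

```text
[[ 1.380e-02  1.578e-01  9.874e-01]
 [-1.900e-03  9.875e-01 -1.577e-01]
 [-9.999e-01  3.000e-04  1.390e-02]]
t 10.1 tcp [436.5  83.6  30. ] yaw 80.9 j [  4.  -6. 121.  -0.  64. -76.] F [-2.3 -5.1  6.5] gap 22.2 | delta [ 1.   0.5 -1.2] turn 0.0
```

The last joint can't take this grasp to the placing yaw (it would need j6 ≈ -172°). I'll let go, turn the hand half a turn and regrasp.

Call:
move_arm:
  deltas:
    - [[0,0,0],0]
    - [[0,0,0],0]
    - [[0,0,0],0]
    - [[0,0,0],0]
    - [[-20,0,0],0]
    - [[-60,0,0],0]
    - [[-110,0,0],5]
    - [[-130,0,0],15]
    - [[-130,0,0],25]
    - [[-130,0,0],35]
    - [[-130,0,0],45]
    - [[-130,0,0],55]
  jaw: 0.1

```text
time: 11.6
tool_pos: [434.7, 83.9, 159.9]
tcp_rot: [56.5, 89.2, -7.9]
ft_force: [-0.6, -0.1, -0.9]
finger_gap: 47.2
```

Call:
move_arm:
  deltas:
    - [[0,0,0],10]
    - [[0,0,0],20]
    - [[0,0,0],30]
    - [[0,0,0],40]
    - [[0,0,0],50]
    - [[0,0,0],60]
    - [[0,0,0],70]
    - [[0,0,0],80]
    - [[0,0,0],90]
    - [[0,0,0],100]
    - [[0,0,0],110]
    - [[0,0,0],120]

```text
time: 13.1
tool_pos: [434.5, 84.0, 159.8]
tcp_rot: [176.9, 89.2, -7.9]
ft_force: [1.2, 1.1, -0.1]
finger_gap: 46.8
```

Call:
move_arm:
  deltas:
    - [[0,0,0],5]
    - [[0,0,0],5]
    - [[0,0,0],5]

```text
time: 13.48
tool_pos: [434.5, 84.0, 159.7]
tcp_rot: [-178.3, 89.2, -7.9]
ft_force: [-0.8, -0.7, -0.5]
finger_gap: 47.0
```

```bash
python3 - <<'E'
from h import *
go([435.5,84.3,29],-99.1,False); print(tool()[1].round(4))
C,p,d=shot('wrist','w5'); X=cloud(C,d)
m=region(X,d,(350,520,50,120),36,60); P=X[m]
s=P[(P[:,0]>405)&(P[:,2]>43)]; l=cv2.fitLine(s[:,:2].astype(np.float32),cv2.DIST_HUBER,0,.01,.01).ravel()
u=l[:2]*np.sign(l[0]); tt=(P[:,:2]-l[2:])@u; print('axis heading',np.degrees(np.arctan2(u[1],u[0])).round(2),'len',np.ptp(tt),'ztop',np.percentile(s[:,2],95))
print('mid',l[2:]+u*(tt.max()-62),l[2:]+u*(tt.min()+64))
E
```

```text
t 13.47 tcp [434.5  84.  159.7] yaw -99.6 j [  4. -16. 115.  -0.  80. 104.] F [-0.8 -0.7 -0.5] gap 47.0 | delta [130.7  -0.4   0.8] turn -0.5
[[ 1.310e-02 -1.668e-01 -9.859e-01]
 [-1.800e-03 -9.860e-01  1.668e-01]
 [-9.999e-01 -4.000e-04 -1.330e-02]]
axis heading -8.75 len 126.23900823212958 ztop 46.25130729818354
mid [434.95578534  83.20834771] [434.71955809  83.24470188]
```

Call:
move_arm:
  deltas:
    - [[45,0.4,1.3],-0.7]
    - [[90,0.4,1.3],-0.7]
    - [[118,0.4,1.3],-0.7]
    - [[128,0.4,1.3],-0.7]
    - [[130.5,0.4,1.3],-0.7]
    - [[130.5,0.4,1.3],-0.7]
    - [[130.5,0.4,1.3],-0.7]

```text
time: 14.4
tool_pos: [436.0, 83.7, 30.5]
tcp_rot: [-177.1, 89.1, -6.1]
ft_force: [0.2, 1.1, 0.3]
finger_gap: 47.3
```

Call:
move_arm:
  deltas:
    - [[0.5,0,0],0]
    - [[0.5,0,0],0]
    - [[0.5,0,0],0]
    - [[0.5,0,0],0]
    - [[0.5,0,0],0]
    - [[0.5,0,0],0]
    - [[0.5,0,0],0]
  jaw: -0.7
  squeeze: 45

```text
time: 15.28
tool_pos: [436.8, 83.5, 31.0]
tcp_rot: [-177.7, 89.0, -6.6]
ft_force: [-1.1, -0.8, 7.0]
finger_gap: 22.2
```

```bash
python3 - <<'E'
from h import *
go([434.9,83.5,29],-98.8,False)
E
```

```text
t 15.28 tcp [436.8  83.5  31. ] yaw -98.9 j [  4.  -6. 121.  -0.  64. 103.] F [-1.1 -0.8  7. ] gap 22.2 | delta [2.  0.3 1.9] turn -0.1
```

```bash
python3 - <<'E'
from h import *
C0,p0,d0=shot('wrist','w6')
T=r.get_calibration('wrist')['tool_from_camera']
for n in ['w1','w2','w3','w4','w5','w6']:
    C,p,d=load(n); X=cloud(C,d); V=(X-C['o'])@C['R']; Y=V@T[:3,:3].T+T[:3,3]
    for sg in (1,-1):
        m=(d>0)&(abs(Y[...,2])<14)&(sg*Y[...,1]>5)&(sg*Y[...,1]<62)&(Y[...,0]<25)&(Y[...,0]>-60)&(p.max(2)<110 if n in('w2','w6') else True)
        Q=Y[m]; print(n,sg,m.sum(),'x pct',np.percentile(Q[:,0],[50,90,97,99.5]).round(1),'inner y',np.percentile(abs(Q[:,1]),[1,50]).round(1))
a=cv2.cvtColor(p0,cv2.COLOR_RGB2BGR)[120:340,130:380]; cv2.imwrite('pics/w6c.png',cv2.resize(a,None,fx=2.7,fy=2.7,interpolation=cv2.INTER_CUBIC))
E
```

```text
w1 1 2331 x pct [-38.5 -20.9 -16.2 -13.7] inner y [42.5 43.6]
w1 -1 2338 x pct [-38.8 -21.  -16.4 -13.6] inner y [41.8 43.1]
w2 1 3571 x pct [-54.8 -32.3 -20.5 -11.3] inner y [23.6 39.4]
w2 -1 3570 x pct [-54.9 -32.5 -20.9 -11.9] inner y [22.9 38.8]
w3 1 3614 x pct [-48.7 -18.4 -11.2  -7.3] inner y [30.6 37.4]
w3 -1 3622 x pct [-49.2 -18.7 -11.3  -7.1] inner y [29.8 37. ]
w4 1 4424 x pct [-51.9 -18.7  -9.6  -4.3] inner y [23.5 35.3]
w4 -1 4438 x pct [-51.8 -18.5  -9.9  -4.6] inner y [22.9 34.4]
w5 1 4410 x pct [-51.8 -18.8  -9.7  -4.4] inner y [23.5 35.1]
w5 -1 4432 x pct [-51.7 -18.4  -9.8  -4.5] inner y [22.9 34.5]
w6 1 4012 x pct [-52.9 -26.8 -14.4  -8. ] inner y [11.2 30. ]
w6 -1 4037 x pct [-52.9 -25.7 -13.4  -8. ] inner y [10.6 29.3]
```

View pics/w6c.png

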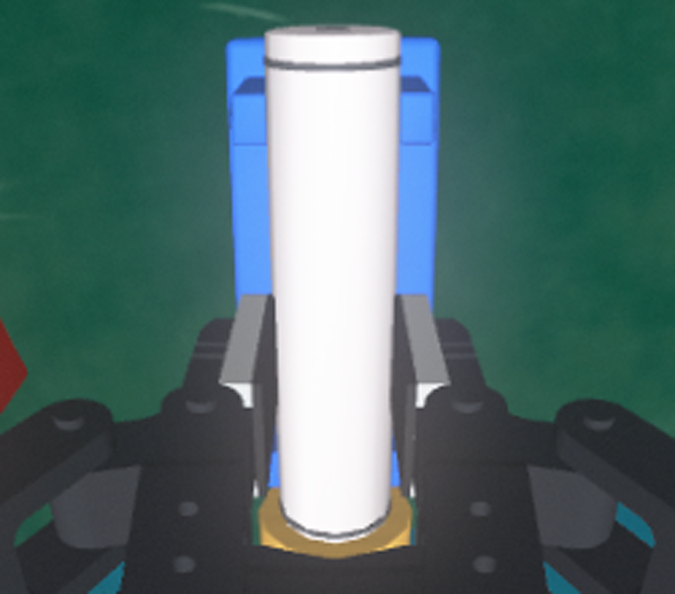

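The crop shows the spindle between the pads at (333,400), with the pads catching it close to their tips. I'll regrip about 3 mm lower.

Call:
move_arm:
  deltas:
    - [[0,0,0],0]
    - [[2,0,1],0]
    - [[4,0,1.9],0]
    - [[4,0,1.9],0]
    - [[4,0,1.9],0]
  jaw: -0.2

```text
time: 15.95
tool_pos: [434.9, 83.8, 26.9]
tcp_rot: [-177.6, 89.0, -6.6]
ft_force: [0.5, -0.2, -0.0]
finger_gap: 34.4
```

Call:
move_arm:
  deltas:
    - [[0.3,0,0],0]
    - [[0.3,0,0],0]
    - [[0.3,0,0],0]
    - [[0.3,0,0],0]
    - [[0.3,0,0],0]
    - [[0.3,0,0],0]
  jaw: -0.7
  squeeze: 45

```text
time: 16.7
tool_pos: [435.0, 83.8, 26.9]
tcp_rot: [-178.0, 89.0, -6.9]
ft_force: [-3.4, -0.7, 4.2]
finger_gap: 22.5
```

```bash
python3 - <<'E'
from h import *
go([434.9,83.5,160],-98.8,False)
E
```

```text
t 16.7 tcp [435.   83.8  26.9] yaw -98.9 j [  4.  -6. 122.  -0.  64. 103.] F [-3.4 -0.7  4.2] gap 22.5 | delta [-133.1    0.2   -2.2] turn -0.1
```

Call:
move_arm:
  deltas:
    - [[-10,0,0],0]
    - [[-35,0,-0.5],0]
    - [[-75,0,-1],0]
    - [[-115,0,-2],0]
    - [[-133,-5,-15],-6]
    - [[-133,-12,-35],-15]
    - [[-133,-20,-58],-25]
    - [[-133,-28,-80],-35]
    - [[-133,-36,-102],-45]
    - [[-133,-44,-124],-54]
    - [[-133,-50,-142],-63]
    - [[-133,-53.6,-153],-70]

```text
time: 18.2
tool_pos: [592.7, 113.5, 162.4]
tcp_rot: [111.5, 89.1, -7.1]
ft_force: [-0.1, 0.8, -2.7]
finger_gap: 22.3
```

```bash
python3 - <<'E'
from h import *
go([592.3,113.4,160],3.3,False)
E
```

```text
t 18.2 tcp [592.7 113.5 162.4] yaw -28.6 j [ 6.  9. 90. -0. 79. 35.] F [-0.1  0.8 -2.7] gap 22.3 | delta [ 2.4 -0.3  0.3] turn -31.9
```

Call:
move_arm:
  deltas:
    - [[5,0,0],-8]
    - [[10,0,0],-18]
    - [[15,0,0],-27]
    - [[20,0,0],-31.9]
    - [[25,0,0.3],-31.9]
    - [[25,0,0.3],-31.9]
    - [[25,0,0.3],-31.9]

```text
time: 19.08
tool_pos: [593.0, 113.2, 137.6]
tcp_rot: [79.9, 89.1, -6.9]
ft_force: [-0.1, -0.0, -2.5]
finger_gap: 22.3
```

```bash
python3 - <<'E'
from h import *
go([592.3,113.4,80],3.3,False)
C,p,d=shot('wrist','w7'); X=cloud(C,d); t=tool()[0]; print(tool()[1][:,0].round(4))
cv2.imwrite('pics/w7b.png',cv2.resize(cv2.cvtColor(p,cv2.COLOR_RGB2BGR),(800,600),interpolation=cv2.INTER_CUBIC))
m=region(X,d,(570,615,100,190),120,170); P=X[m]; print(len(P),P.min(0),P.max(0))
s=P[P[:,2]>np.percentile(P[:,2],60)]; l=cv2.fitLine(s.astype(np.float32),cv2.DIST_HUBER,0,.01,.01).ravel(); print('spindle top line',l.round(3))
g=region(X,d,(565,625,85,145),62,68); print('groove',g.sum(), cv2.fitLine(X[g][:,:2].astype(np.float32),cv2.DIST_HUBER,0,.01,.01).ravel().round(3) if g.sum()>20 else '')
b=region(X,d,(565,625,85,150),62,80); print(b.sum(),boxw(X,b))
E
```

```text
t 19.07 tcp [593.  113.2 137.6] yaw 3.2 j [ 6. 11. 92. -0. 77.  3.] F [-0.1 -0.  -2.5] gap 22.3 | delta [57.6 -1.6 -0.4] turn -0.1
[ 0.0167 -0.002  -0.9999]
8965 [570.01676919 100.01356963 132.60671455] [614.99445312 175.78916357 169.96627487]
spindle top line [-6.60000e-02  9.98000e-01 -2.30000e-02  5.91115e+02  1.36281e+02
  1.55873e+02]
groove 3 
152 ((574.0225830078125, 115.00210571289062), (2.090909004211426, 46.671382904052734), 3.9075167179107666)
```

View pics/w7b.png

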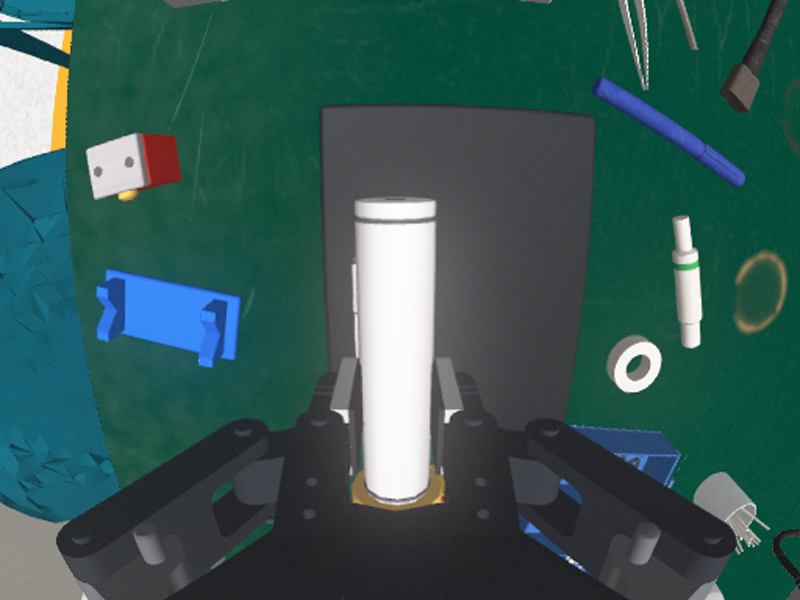

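Call:
move_arm:
  deltas:
    - [[15,-0.5,0],0]
    - [[30,-1,-0.2],0]
    - [[44,-1.4,-0.4],0]
    - [[53,-1.6,-0.4],0]
    - [[59,-1.7,-0.4],0]
    - [[62,-1.7,-0.4],0]
    - [[63,-1.7,-0.4],0]
    - [[63,-1.7,-0.4],0]

```text
time: 20.12
tool_pos: [592.7, 113.4, 75.1]
tcp_rot: [80.6, 89.0, -6.2]
ft_force: [-0.2, 0.0, -1.9]
finger_gap: 22.5
```

Call:
move_arm:
  deltas:
    - [[0.7,-0.2,0],0]
    - [[1.4,-0.3,0],0]
    - [[2,-0.3,0],0]
    - [[2.4,-0.3,0],0]
    - [[2.4,-0.3,0],0]

```text
time: 20.75
tool_pos: [592.5, 113.3, 72.7]
tcp_rot: [80.6, 89.0, -6.2]
ft_force: [0.5, 0.5, -1.6]
finger_gap: 22.3
```

Call:
move_arm:
  deltas:
    - [[0.5,0,0],0]
    - [[1,0,0],0]
    - [[1,0,0],0]

```text
time: 21.12
tool_pos: [592.6, 113.4, 72.5]
tcp_rot: [80.5, 89.0, -6.3]
ft_force: [-3.6, -0.5, 4.7]
finger_gap: 22.4
```

Call:
move_arm:
  deltas:
    - [[0,-0.3,0],0]
    - [[0,-0.3,0],0]
    - [[0,-0.3,0],0]
    - [[-1,-0.3,0],0]
    - [[-1,-0.3,0],0]
  jaw: -0.1

```text
time: 21.75
tool_pos: [592.4, 113.4, 73.6]
tcp_rot: [80.6, 89.0, -6.1]
ft_force: [-0.2, 0.5, 0.2]
finger_gap: 38.6
```

Call:
move_arm:
  deltas:
    - [[-15,0,0],0]
    - [[-50,0,0],0]
    - [[-95,0,0],0]
    - [[-140,0,0],0]
    - [[-180,0,0],0]
    - [[-180,0,0],0]
    - [[-180,0,0],0]

```text
time: 22.62
tool_pos: [589.2, 113.7, 254.0]
tcp_rot: [81.0, 88.9, -5.7]
ft_force: [0.3, -0.2, 0.2]
finger_gap: 38.1
```

```bash
python3 - <<'E'
from h import *
go([434.9,183.4,160],10.5,False); go([434.9,183.4,160],-169.5,False)
C,p,d=shot('wrist','w8'); X=cloud(C,d)
m=region(X,d,(560,630,30,190),82,100); P=X[m]; s=P[(P[:,2]<92)&(P[:,2]>88)]
l=cv2.fitLine(s.astype(np.float32),cv2.DIST_HUBER,0,.01,.01).ravel(); print('shaft top',l.round(3), 'y range',P[:,1].min(),P[:,1].max(),'ztop',np.percentile(s[:,2],95))
b=region(X,d,(560,630,80,150),66,73.5); print('vb',b.sum(),boxw(X,b))
st=region(X,d,(400,470,150,220),49.5,60); q=boxw(X,st); print('stop',st.sum(),q)
hsv=cv2.cvtColor(p,cv2.COLOR_RGB2HSV); bt=region(X,d,(400,470,140,200),30,50)&(hsv[...,0]>15)&(hsv[...,0]<35)&(hsv[...,1]>120); print('button',bt.sum(),X[bt].mean(0))
try:c,a=plate(X,p,d)
except Exception as e:print(e)
cv2.imwrite('pics/w8b.png',cv2.resize(cv2.cvtColor(p,cv2.COLOR_RGB2BGR),(800,600),interpolation=cv2.INTER_CUBIC))
E
```

```text
t 22.62 tcp [589.2 113.7 254. ] yaw 3.2 j [ 6.  6. 85. -0. 88.  3.] F [ 0.3 -0.2  0.2] gap 38.1 | delta [  91.  -151.8  -78.5] turn -7.3
t 22.62 tcp [589.2 113.7 254. ] yaw 3.2 j [ 6.  6. 85. -0. 88.  3.] F [ 0.3 -0.2  0.2] gap 38.1 | delta [  91.  -151.8  -78.5] turn 172.7
shaft top [-7.10000e-02  9.97000e-01  1.00000e-03  5.91487e+02  1.25250e+02
  9.00760e+01] y range 49.758998644188694 174.94608989053515 ztop 91.32475271827651
vb 509 ((591.8743286132812, 115.83489990234375), (37.65585708618164, 48.32590103149414), 4.020674228668213)
stop 656 ((435.56988525390625, 183.558837890625), (36.841094970703125, 30.569011688232422), 11.855262756347656)
button 31 [440.37652128 166.54302234  45.00467272]
plate ((628.6948852539062, 118.50474548339844), (149.7911376953125, 199.40872192382812), 3.2743477821350098) 37.8
```

View pics/w8b.png

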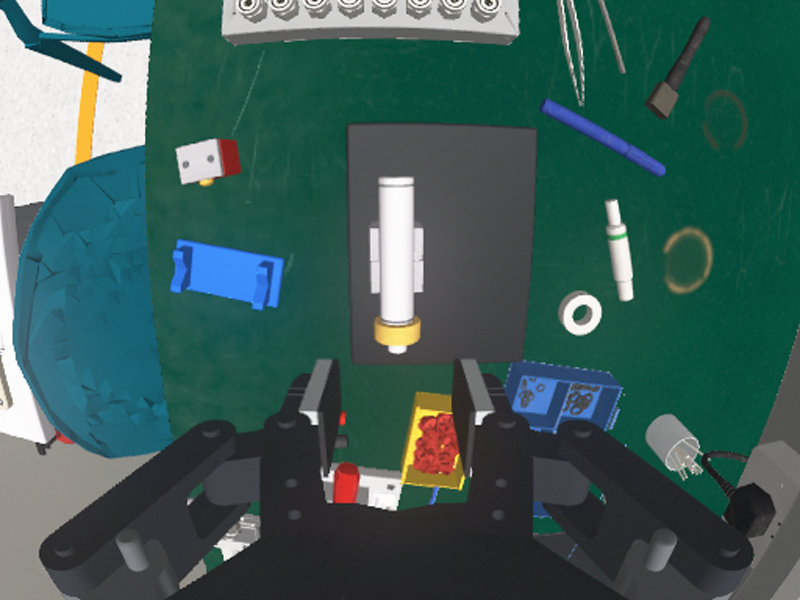

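The spindle lies seated in both grooves: shaft top 91.3 mm, plain end at (396,183), collar overhanging right at (397,330). Now the stop, whose cap is at (205,160) with the button at (207,181).

Call:
move_arm:
  deltas:
    - [[0,-40,-20],-3]
    - [[0,-85,-44],-6]
    - [[0,-130,-68],-7.9]
    - [[0,-150,-78],-7.9]
    - [[30,-151,-78],-7.9]
    - [[75,-151.5,-78.5],-7.9]
    - [[125,-152.3,-78.5],-7.9]
  jaw: 0.35

```text
time: 23.55
tool_pos: [433.6, 183.2, 123.2]
tcp_rot: [71.1, 89.1, -7.8]
ft_force: [-0.2, 0.2, -0.7]
finger_gap: 57.8
```

Call:
move_arm:
  deltas:
    - [[5,0,0],0]
    - [[5,0,0],0]

```text
time: 23.8
tool_pos: [433.4, 183.1, 118.3]
tcp_rot: [69.1, 89.1, -9.8]
ft_force: [0.4, 0.0, 0.5]
finger_gap: 57.5
```

```bash
python3 - <<'E'
from h import *
go([435.2,183.5,8],11.2,False); t,R=tool(); print(R[:,0].round(4))
C,p,d=shot('wrist','w9'); X=cloud(C,d)
for z in ((44,60),(49.5,60)):
    st=region(X,d,(400,470,150,220),*z); print('stop',st.sum(),boxw(X,st),np.median(X[st][:,2]))
hsv=cv2.cvtColor(p,cv2.COLOR_RGB2HSV); bt=region(X,d,(400,470,140,200),30,50)&(hsv[...,0]>15)&(hsv[...,0]<35)&(hsv[...,1]>120); print('button',bt.sum(),X[bt].mean(0) if bt.sum() else '')
E
```

```text
t 23.8 tcp [433.4 183.1 118.3] yaw 11.1 j [ 17.  -9. 114.  -0.  75.   6.] F [0.4 0.  0.5] gap 57.5 | delta [110.4   0.3  -0.7] turn -0.1
[ 0.0147 -0.0025 -0.9999]
stop 1917 ((435.9031066894531, 181.7439727783203), (35.88267517089844, 34.535797119140625), 11.1023588180542) 51.772061552534154
stop 1820 ((435.54083251953125, 183.9488067626953), (35.86970138549805, 30.24449348449707), 10.779961585998535) 51.81620573729701
button 15 [438.44804824 165.94155579  46.07771917]
```

Call:
move_arm:
  deltas:
    - [[40,0.6,-1.1],0]
    - [[80,0.6,-1.1],0]
    - [[100,0.6,-1.1],0]
    - [[109,0.6,-1.1],0]
    - [[111,0.6,-1.1],0]
    - [[111,0.6,-1.1],0]

```text
time: 24.6
tool_pos: [438.1, 184.8, 10.2]
tcp_rot: [75.7, 88.9, -3.2]
ft_force: [-1.2, -0.2, -0.4]
finger_gap: 57.6
```

Call:
move_arm:
  deltas:
    - [[0,0,0],0]
    - [[0,0,0],0]
    - [[0,0,0],0]
    - [[0,0,0],0]
    - [[0,0,0],0]
    - [[0,0,0],0]
  jaw: -0.4
  squeeze: 50

```text
time: 25.35
tool_pos: [439.0, 185.1, 11.6]
tcp_rot: [77.4, 88.8, -1.5]
ft_force: [-3.2, -1.3, 7.1]
finger_gap: 35.5
```

```bash
python3 - <<'E'
from h import *
go([586.5,198.9,150],3.4,False)
E
```

```text
t 25.35 tcp [439.  185.1  11.6] yaw 11.1 j [ 17.   1. 117.  -0.  61.   6.] F [-3.2 -1.3  7.1] gap 35.5 | delta [-135.2  150.3   15.5] turn 7.7
```

Call:
move_arm:
  deltas:
    - [[-10,0,0],0]
    - [[-40,0,0],0]
    - [[-85,5,1],1]
    - [[-120,30,3],3]
    - [[-135,65,7],5]
    - [[-135,100,10],7]
    - [[-135,130,13],7.7]
    - [[-135,148,14.3],7.7]
    - [[-135,150.3,14.3],7.7]
    - [[-135,150.3,14.3],7.7]
    - [[-135,150.3,14.3],7.7]

```text
time: 26.72
tool_pos: [585.5, 200.1, 149.8]
tcp_rot: [84.8, 88.8, -1.8]
ft_force: [-0.9, -0.4, -2.3]
finger_gap: 35.4
```

```bash
python3 - <<'E'
from h import *
go([586.5,200.1,60],3.4,False)
C,p,d=shot('wrist','w10'); X=cloud(C,d); t=tool()[0]
cv2.imwrite('pics/w10b.png',cv2.resize(cv2.cvtColor(p,cv2.COLOR_RGB2BGR),(800,600),interpolation=cv2.INTER_CUBIC))
m=region(X,d,(565,610,175,230),175,205); print('cap',m.sum(),boxw(X,m),np.median(X[m][:,2])-t[2])
hsv=cv2.cvtColor(p,cv2.COLOR_RGB2HSV)
m=region(X,d,(555,620,150,230),120,205)&((hsv[...,0]<8)|(hsv[...,0]>172))&(hsv[...,1]>120); print('red',m.sum(),X[m].min(0),X[m].max(0))
E
```

```text
t 26.73 tcp [585.5 200.1 149.8] yaw 3.4 j [14. 12. 89. -0. 78. 11.] F [-0.9 -0.4 -2.3] gap 35.4 | delta [89.8 -0.9 -0.1] turn 0.0
cap 7165 ((587.7451782226562, 199.63560485839844), (46.12705612182617, 31.413373947143555), 3.2231273651123047) 39.98752312102093
red 2781 [565.56239072 209.7568466  139.34387775] [602.54875709 215.78062403 183.3109748 ]
```

View pics/w10b.png

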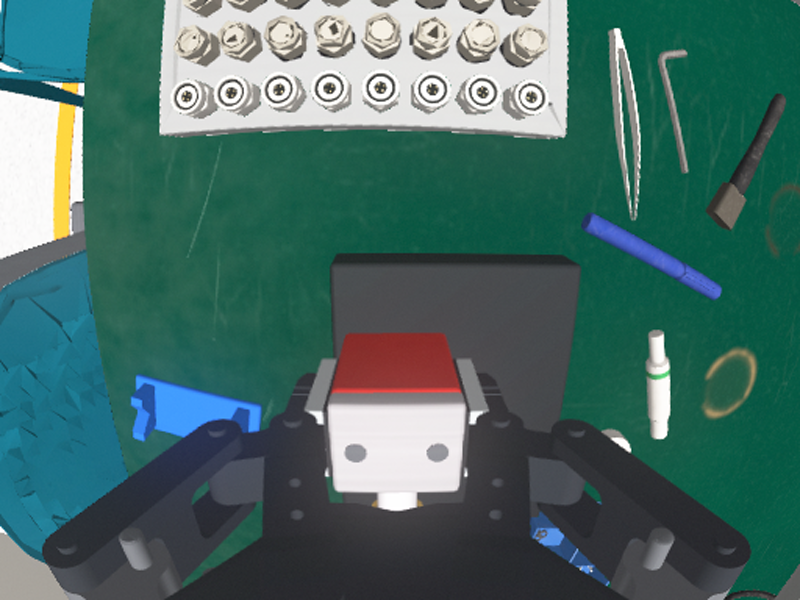

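```bash
python3 - <<'E'
from h import *
C,p,d=load('w10'); X=cloud(C,d); hsv=cv2.cvtColor(p,cv2.COLOR_RGB2HSV)
m=region(X,d,(555,620,150,230),120,205)&((hsv[...,0]<8)|(hsv[...,0]>172))&(hsv[...,1]>120)
P=X[m]; A=np.c_[P[:,0]-585,P[:,2]-160,np.ones(len(P))]; s=np.linalg.lstsq(A,P[:,1],rcond=None)[0]; print('y = ',s,'std',(A@s-P[:,1]).std())
m=region(X,d,(572,600,175,230),175,205); P=X[m]&1 if 0 else X[m]; P=P[(P[:,1]>186)&(P[:,1]<212)]; A=np.c_[P[:,0]-585,P[:,1]-200,np.ones(len(P))]; s=np.linalg.lstsq(A,P[:,2],rcond=None)[0]; print('cap z=',s,'std',(A@s-P[:,2]).std())
print(np.percentile(P[:,1],[1,99]))
E
```

```text
y =  [ 6.03034589e-02 -2.12469552e-04  2.14264479e+02] std 0.39392709465271375
cap z= [9.54698202e-03 3.62380788e-03 1.90139146e+02] std 0.5288986472995786
[186.38409928 211.77784939]
```

Call:
move_arm:
  deltas:
    - [[20,-0.2,0],0]
    - [[45,-0.5,0.2],0]
    - [[68,-0.7,0.3],0]
    - [[83,-0.9,0.3],0]
    - [[92,-1,0.3],0]
    - [[96,-1,0.3],0]
    - [[97,-1,0.3],0]
    - [[97,-1,0.3],0]

```text
time: 27.78
tool_pos: [587.3, 199.9, 53.7]
tcp_rot: [85.8, 88.7, -0.8]
ft_force: [-1.2, 0.5, -3.0]
finger_gap: 35.5
```

```bash
python3 - <<'E'
from h import *
go([586.5,199.7,50],3.4,False)
E
```

```text
t 27.77 tcp [587.3 199.9  53.7] yaw 3.4 j [14. 18. 93. -0. 68. 11.] F [-1.2  0.5 -3. ] gap 35.5 | delta [ 3.7 -0.9  0.1] turn 0.0
```

Call:
move_arm:
  deltas:
    - [[1.2,-0.8,0.1],0]
    - [[2.4,-0.8,0.1],0]
    - [[3.2,-0.8,0.1],0]
    - [[3.6,-0.8,0.1],0]
    - [[3.6,-0.8,0.1],0]

```text
time: 28.4
tool_pos: [586.5, 199.7, 50.0]
tcp_rot: [85.7, 88.7, -0.8]
ft_force: [-0.7, -0.5, -1.9]
finger_gap: 35.6
```

Call:
move_arm:
  deltas:
    - [[0.5,0,0],0]
    - [[1,0,0],0]
    - [[1,0,0],0]

```text
time: 28.78
tool_pos: [586.7, 199.8, 49.7]
tcp_rot: [86.0, 88.7, -0.6]
ft_force: [-3.6, -1.3, 5.0]
finger_gap: 35.7
```

Call:
move_arm:
  deltas:
    - [[0,0,0],0]
    - [[0,0,0],0]
    - [[0,0,0],0]
    - [[0,0,0],0]
  jaw: 0.2

```text
time: 29.28
tool_pos: [586.7, 199.8, 49.6]
tcp_rot: [85.9, 88.7, -0.6]
ft_force: [0.9, 0.0, 0.6]
finger_gap: 50.9
```

Call:
move_arm:
  deltas:
    - [[-20,0,0],0]
    - [[-60,0,0],0]
    - [[-110,0,0],0]
    - [[-160,0,0],0]
    - [[-200,0,0],0]
    - [[-200,0,0],-10]
    - [[-200,0,0],-20]
    - [[-200,0,0],-30]
    - [[-200,0,0],-40]
    - [[-200,0,0],-50]
    - [[-200,0,0],-60]
    - [[-200,0,0],-70]

```text
time: 30.78
tool_pos: [582.3, 199.9, 251.4]
tcp_rot: [16.5, 88.6, 0.3]
ft_force: [0.3, 0.4, 0.3]
finger_gap: 51.1
```

```bash
python3 - <<'E'
from h import *
go([590,120,260],90,False)
go([434,-129,260],90,False)
E
```

```text
t 30.77 tcp [582.3 199.9 251.4] yaw 73.8 j [ 14.   8.  82.  -0.  88. -59.] F [0.3 0.4 0.3] gap 51.1 | delta [ -8.4 -74.5  29.9] turn -16.2
t 30.77 tcp [582.3 199.9 251.4] yaw 73.8 j [ 14.   8.  82.  -0.  88. -59.] F [0.3 0.4 0.3] gap 51.1 | delta [ -12.2 -357.2  -50.3] turn -16.2
```

Call:
move_arm:
  deltas:
    - [[-15,-25,32],-8]
    - [[-30,-50,64],-16]
    - [[-35,-60,77],-16.2]
    - [[-35,-60,77],-16.2]
    - [[-35,-60,77],-16.2]

```text
time: 31.4
tool_pos: [637.9, 121.7, 287.3]
tcp_rot: [1.6, 88.7, 1.5]
ft_force: [-0.0, 0.6, -0.2]
finger_gap: 51.3
```

```bash
python3 - <<'E'
from h import *
go([434,-129,260],90,False)
C,p,d=shot('wrist','w11'); X=cloud(C,d); c,a=plate(X,p,d)
hsv=cv2.cvtColor(p,cv2.COLOR_RGB2HSV)
cv2.imwrite('pics/w11b.png',cv2.resize(cv2.cvtColor(p,cv2.COLOR_RGB2BGR)[20:260,100:420],(800,600),interpolation=cv2.INTER_CUBIC))
m=region(X,d,(555,630,30,180),82,100); P=X[m]; s=P[(P[:,2]<92)&(P[:,2]>88)]
l=cv2.fitLine(s[:,:2].astype(np.float32),cv2.DIST_HUBER,0,.01,.01).ravel(); print('shaft',l.round(3))
Q=topl(P[:,:2],c,a); print('spindle plate y',Q[:,1].min(),Q[:,1].max(),'axis pt',topl(l[2:],c,a),'z95',np.percentile(P[:,2],95))
yb=(hsv[...,0]>12)&(hsv[...,0]<35)&(hsv[...,1]>100)
b=m&yb; Q=topl(X[b][:,:2],c,a); print('collar',np.percentile(Q,[1,99],axis=0),X[b][:,2].max(), 'axis x',np.median(Q[X[b][:,2]>np.percentile(X[b][:,2],85)],axis=0))
st=region(X,d,(550,630,170,235),84,98)&(X[...,1]>180); q=boxw(X,st); print('stop',q,topl(q[0],c,a),np.median(X[st][:,2]))
bt=region(X,d,(550,630,165,200),70,90)&yb; print('button',bt.sum(),topl(X[bt][:,:2],c,a).min(0) if bt.sum() else '', topl(X[bt][:,:2],c,a).mean(0) if bt.sum() else '')
E
```

```text
t 31.4 tcp [637.9 121.7 287.3] yaw 89.9 j [  6.  13.  73.  -0.  92. -84.] F [-0.   0.6 -0.2] gap 51.3 | delta [  22.5 -251.  -204.1] turn -0.1
plate ((628.2536010742188, 118.38729858398438), (149.8070068359375, 199.27346801757812), 3.4626758098602295) 37.7
shaft [ 6.30000e-02 -9.98000e-01  5.90980e+02  1.22615e+02]
spindle plate y -66.52649982248371 63.618188210541796 axis pt [[-36.95012429   6.47090992]] z95 94.43971833035145
collar [[-52.27553719 -56.27361206]
 [-20.48924953  63.15592564]] 96.66639296464422 axis x [-37.32344659 -49.44645762]
stop ((586.37548828125, 197.15370178222656), (36.575016021728516, 33.80347442626953), 5.139785289764404) [[-37.04430048  81.15197105]] 89.75203735646403
button 48 [-43.08121083  62.48452896] [-37.70442087  65.24016872]
```

View pics/w11b.png

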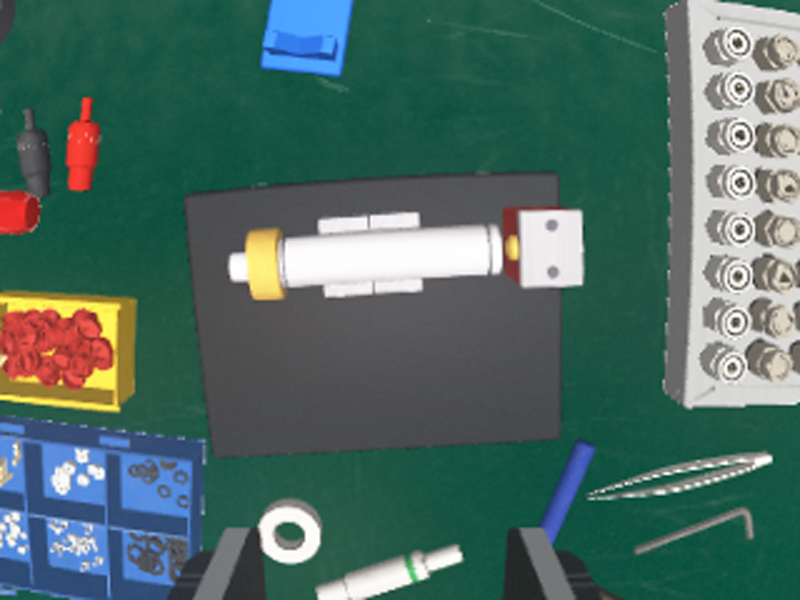

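The check view shows the spindle in line on the blocks and the stop at the left end. Its button is at (513,247), about 4 mm off the end at (500,250). The plate is otherwise clear, so the indicator is next.

Call:
move_arm:
  deltas:
    - [[0,-50,-40],0]
    - [[0,-105,-85],0]
    - [[0,-160,-130],0]
    - [[0,-215,-175],0]
    - [[0,-245,-200],0]
    - [[0,-251,-204],0]
    - [[20,-251,-204],0]
    - [[70,-251,-204],0]
  jaw: -0.2

```text
time: 32.45
tool_pos: [437.5, -128.2, 212.9]
tcp_rot: [-1.7, 88.4, -1.7]
ft_force: [-0.2, -0.0, -0.4]
finger_gap: 33.9
```

Call:
move_arm:
  deltas:
    - [[3,0,0],0]
    - [[3,0,0],0]
    - [[3,0,0],0]

```text
time: 32.83
tool_pos: [438.8, -128.1, 211.8]
tcp_rot: [-3.5, 88.3, -3.4]
ft_force: [-0.4, 0.2, 0.5]
finger_gap: 34.2
```

```bash
python3 - <<'E'
from h import *
go([434,-129,112],90,False); t,R=tool(); print(R[:,0].round(4))
C,p,d=shot('wrist','w12'); X=cloud(C,d)
cv2.imwrite('pics/w12b.png',cv2.resize(cv2.cvtColor(p,cv2.COLOR_RGB2BGR)[:300],(800,469),interpolation=cv2.INTER_CUBIC))
m=region(X,d,(400,470,-170,-90),122,136); print('griptop',m.sum(),boxw(X,m),np.median(X[m][:,2]))
m=region(X,d,(400,470,-170,-90),20,28); cc=cv2.minEnclosingCircle(X[m][:,:2].astype(np.float32)); print('foot',cc)
m=region(X,d,(340,400,-170,-100),60,120); P=X[m]; print('dial',P.min(0),P.max(0),boxw(X,m))
m=region(X,d,(340,425,-170,-90),64,82); P=X[m]; print('arm',len(P),cv2.fitLine(P[:,:2].astype(np.float32),cv2.DIST_HUBER,0,.01,.01).ravel().round(3))
m=region(X,d,(340,410,-170,-100),100,120); P=X[m]; print('dialtop',boxw(X,m),len(P))
E
```

```text
t 32.83 tcp [ 438.8 -128.1  211.8] yaw 90.1 j [ -23.  -17.  110.    1.   85. -113.] F [-0.4  0.2  0.5] gap 34.2 | delta [99.6 -0.7 -7.8] turn 0.1
[ 0.0301 -0.0018 -0.9995]
griptop 323 ((433.37445068359375, -130.1146697998047), (14.252485275268555, 13.95311164855957), 7.377230167388916) 128.78657472313984
foot ((432.6081848144531, -129.96389770507812), 26.842758178710938)
dial [ 359.2572301  -157.77190075   69.26117921] [ 399.95743766 -120.41180046  116.09880774] ((380.1609802246094, -138.23435974121094), (39.96448516845703, 37.43699264526367), 4.0781145095825195)
arm 492 [ 9.88000e-01  1.53000e-01  4.02094e+02 -1.33931e+02]
dialtop ((367.83331298828125, -138.86227416992188), (14.630809783935547, 36.008872985839844), 7.344825267791748) 758
```

View pics/w12b.png

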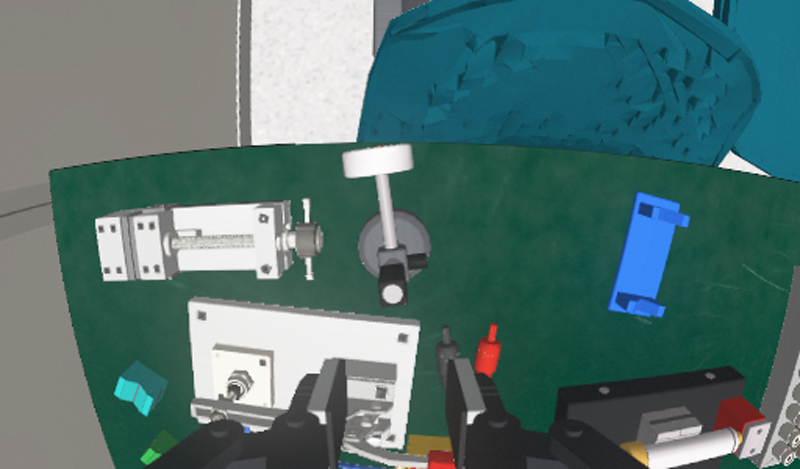

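The indicator reads a yaw of about 7.4° (grip top at (393,293), dial at (377,160)), grip centre (433.4,-130.1), grip top 128.8 mm as expected. Descending on it.

Call:
move_arm:
  deltas:
    - [[10,-1.8,-8.3],-7.3]
    - [[30,-1.8,-8.3],-7.3]
    - [[60,-1.8,-8.3],-7.3]
    - [[90,-1.8,-8.3],-7.3]
    - [[108,-1.8,-8.3],-7.3]
    - [[116,-1.8,-8.3],-7.3]
    - [[117.5,-1.8,-8.3],-7.3]
    - [[117.5,-1.8,-8.3],-7.3]
    - [[117.5,-1.8,-8.3],-7.3]

```text
time: 34.0
tool_pos: [434.7, -130.6, 95.1]
tcp_rot: [-11.8, 88.2, -4.5]
ft_force: [0.1, -1.0, 0.9]
finger_gap: 34.3
```

```bash
python3 - <<'E'
from h import *
go([434,-130.1,94],97.4,False); t,R=tool(); print(R[:,0].round(4))
E
```

```text
t 34.0 tcp [ 434.7 -130.6   95.1] yaw 97.4 j [ -24.  -11.  118.    1.   71. -121.] F [ 0.1 -1.   0.9] gap 34.3 | delta [ 1.1  0.6 -0.6] turn -0.0
[ 0.0318 -0.0025 -0.9995]
```

Call:
move_arm:
  deltas:
    - [[0.5,0.4,-0.5],0]
    - [[0.5,0.4,-0.5],0]
    - [[0.5,0.4,-0.5],0]
    - [[0.5,0.4,-0.5],0]
    - [[0.5,0.4,-0.5],0]
    - [[0.5,0.4,-0.5],0]
  jaw: -1
  squeeze: 60

```text
time: 34.75
tool_pos: [434.7, -130.4, 95.3]
tcp_rot: [-12.3, 88.1, -4.9]
ft_force: [-0.6, 0.9, 6.6]
finger_gap: 12.9
```

```bash
python3 - <<'E'
from h import *
go([659.9,70.7,190],93.4,False); t,R=tool(); print(R[:,0].round(4))
E
```

```text
t 34.75 tcp [ 434.7 -130.4   95.3] yaw 97.4 j [ -24.  -11.  118.    1.   71. -121.] F [-0.6  0.9  6.6] gap 12.9 | delta [-87.8 169.8 252.1] turn 4.0
[ 0.0329 -0.0028 -0.9995]
```

Call:
move_arm:
  deltas:
    - [[-6,0,0],0]
    - [[-25,0,0],0]
    - [[-55,0,1],0]
    - [[-90,0,2],0]
    - [[-115,5,10],0]
    - [[-122.8,17,28],0.5]
    - [[-122.8,34,52],1]
    - [[-122.8,53,80],1.5]
    - [[-122.8,72,108],2]
    - [[-122.8,91,136],2.5]
    - [[-122.8,110,164],3]
    - [[-122.8,127,190],3.5]

```text
time: 36.25
tool_pos: [602.7, 21.2, 222.1]
tcp_rot: [-9.2, 88.2, -5.3]
ft_force: [0.5, 0.2, -4.6]
finger_gap: 13.4
```

```bash
python3 - <<'E'
from h import *
go([661.2,70.7,222],93.4,False); t,R=tool(); print(R[:,0].round(4))
E
```

```text
t 36.25 tcp [602.7  21.2 222.1] yaw 93.9 j [ -3.   6.  87.  -0.  84. -97.] F [ 0.5  0.2 -4.6] gap 13.4 | delta [ 1.7 45.4 61.7] turn 0.5
[ 0.0306 -0.0029 -0.9995]
```

Call:
move_arm:
  deltas:
    - [[1.7,10,13],0.2]
    - [[1.7,22,30],0.5]
    - [[1.7,34,46],0.5]
    - [[1.7,42,57],0.5]
    - [[1.7,45.4,61.7],0.5]
    - [[1.7,45.4,61.7],0.5]
    - [[1.7,45.4,61.7],0.5]
    - [[1.7,45.4,61.7],0.5]

```text
time: 37.25
tool_pos: [661.0, 70.2, 222.2]
tcp_rot: [-8.9, 88.2, -5.5]
ft_force: [0.8, 0.6, -4.3]
finger_gap: 13.1
```

```bash
python3 - <<'E'
from h import *
go([661.2,70.7,140],93.4,False); t,R=tool(); print(R[:,0].round(4))
C,p,d=shot('wrist','w13'); X=cloud(C,d); hsv=cv2.cvtColor(p,cv2.COLOR_RGB2HSV)
cv2.imwrite('pics/w13b.png',cv2.resize(cv2.cvtColor(p,cv2.COLOR_RGB2BGR),(800,600),interpolation=cv2.INTER_CUBIC))
yb=(hsv[...,0]>12)&(hsv[...,0]<35)&(hsv[...,1]>100)
b=region(X,d,(560,630,50,90),80,100)&yb; P=X[b]; print('collar',b.sum(),P.min(0) if len(P) else '',P.max(0) if len(P) else '',np.median(P[P[:,2]>np.percentile(P[:,2],85)],axis=0) if len(P) else '')
z0=t[2]-95.3
m=region(X,d,(640,690,40,110),z0+122,z0+136); print('grip top',m.sum(), boxw(X,m) if m.sum()>3 else '')
m=region(X,d,(570,640,30,115),z0+60,z0+120); P=X[m]; print('dial',m.sum(),P.min(0),P.max(0),boxw(X,m))
m=region(X,d,(560,625,30,115),z0+98,z0+120); print('dialtop',m.sum(),boxw(X,m))
m=region(X,d,(610,700,30,115),z0+15,z0+30); print('foot',m.sum(), cv2.minEnclosingCircle(X[m][:,:2].astype(np.float32)) if m.sum() else '')
E
```

```text
t 37.25 tcp [661.   70.2 222.2] yaw 93.3 j [  2.  16.  77.  -0.  86. -92.] F [ 0.8  0.6 -4.3] gap 13.1 | delta [82.2  0.8 -2.3] turn -0.1
[ 0.0307 -0.003  -0.9995]
collar 162 [578.35275686  58.90896747  80.30208035] [588.23337938  72.04413733  95.01043672] [587.48725247  67.5549027   93.82155283]
grip top 2018 ((658.6565551757812, 70.43531036376953), (24.03936767578125, 46.67695236206055), 3.029067277908325)
dial 3651 [585.97439064  47.34150228 195.47594258] [639.91522676  85.54272626 243.4434496 ] ((613.18212890625, 67.54368591308594), (53.914222717285156, 37.778038024902344), 3.4803924560546875)
dialtop 2736 ((594.0946655273438, 66.29141235351562), (14.962945938110352, 37.3653564453125), 3.7519583702087402)
foot 2272 ((659.84228515625, 69.89314270019531), 27.240110397338867)
```

View pics/w13b.png

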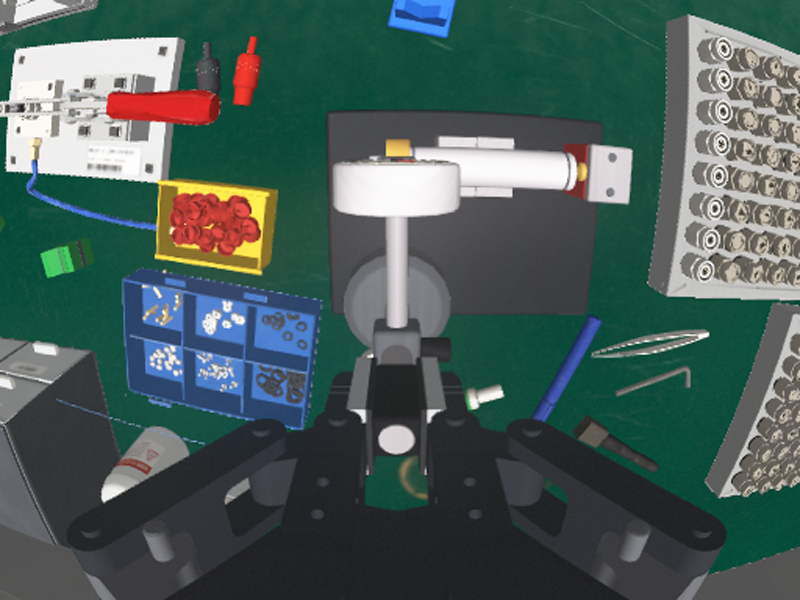

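The indicator hangs behind the spindle, dial at (397,190) facing front over the collar at (398,147), foot at (397,300). I'm lowering it, with a 0.4 mm shift to the left.

Call:
move_arm:
  deltas:
    - [[12,0.3,-0.5],0]
    - [[30,0.5,-1],0]
    - [[50,0.7,-1.6],0]
    - [[66,0.7,-2],0]
    - [[77,0.7,-2.4],0]
    - [[83,0.7,-2.5],0]
    - [[86,0.7,-2.6],0]
    - [[86,0.7,-2.6],0]
    - [[86,0.7,-2.6],0]

```text
time: 38.42
tool_pos: [661.5, 70.6, 137.0]
tcp_rot: [-8.6, 88.2, -5.2]
ft_force: [-0.2, 0.1, -4.2]
finger_gap: 12.9
```

```bash
python3 - <<'E'
from h import *
go([661.0,70.6,133.3],93.4,False); t,R=tool(); print(R[:,0].round(4))
E
```

```text
t 38.42 tcp [661.5  70.6 137. ] yaw 93.3 j [  2.  19.  82.  -0.  77. -92.] F [-0.2  0.1 -4.2] gap 12.9 | delta [ 3.7  0.1 -0.6] turn -0.1
[ 0.032  -0.0029 -0.9995]
```

Call:
move_arm:
  deltas:
    - [[1,0,-0.4],0]
    - [[2,0,-0.5],0]
    - [[3,0,-0.6],0]
    - [[3.5,0,-0.6],0]
    - [[3.5,0,-0.6],0]

```text
time: 39.05
tool_pos: [661.0, 70.6, 133.5]
tcp_rot: [-8.6, 88.2, -5.2]
ft_force: [-0.5, 1.0, -4.2]
finger_gap: 13.2
```

Call:
move_arm:
  deltas:
    - [[0.5,0,0],0]
    - [[1,0,0],0]
    - [[1,0,0],0]

```text
time: 39.42
tool_pos: [661.4, 70.6, 133.4]
tcp_rot: [-8.4, 88.1, -5.1]
ft_force: [-2.6, -0.8, 3.0]
finger_gap: 12.9
```

Call:
move_arm:
  deltas:
    - [[-0.3,0,0],0]
    - [[-0.3,0,0],0]
    - [[-0.3,0,0],0]
    - [[-0.3,0,0],0]
  jaw: -0.2

```text
time: 39.92
tool_pos: [661.4, 70.5, 133.6]
tcp_rot: [-8.4, 88.1, -5.0]
ft_force: [0.0, 0.1, -0.5]
finger_gap: 34.5
```

Call:
move_arm:
  deltas:
    - [[-8,0,0],0]
    - [[-25,0,0.8],0]
    - [[-55,0,1.7],0]
    - [[-90,0,2.8],0]
    - [[-125,0,4],0]
    - [[-150,0,20],0]
    - [[-150,0,40],0]
    - [[-150,0,40],0]

```text
time: 40.92
tool_pos: [697.2, 73.3, 286.3]
tcp_rot: [-8.1, 88.0, -4.7]
ft_force: [-0.1, 0.2, -0.1]
finger_gap: 34.5
```

```bash
python3 - <<'E'
from h import *
go([661.0,70.6,133.3],93.4,False)
C,p,d=shot('wrist','w14'); X=cloud(C,d); hsv=cv2.cvtColor(p,cv2.COLOR_RGB2HSV)
T,pt,dt=shot('top','t14'); S,ps,ds=shot('side','s14')
A=cv2.resize(cv2.cvtColor(p,cv2.COLOR_RGB2BGR)[:260,130:430],(520,451),interpolation=cv2.INTER_CUBIC)
B=cv2.resize(cv2.cvtColor(ps,cv2.COLOR_RGB2BGR)[130:240,110:180],(280,440),interpolation=cv2.INTER_CUBIC); B=cv2.copyMakeBorder(B,0,11,0,0,0)
cv2.imwrite('pics/w14b.png',np.hstack([A,B]))
c,a=plate(X,p,d)
yb=(hsv[...,0]>12)&(hsv[...,0]<35)&(hsv[...,1]>100)
b=region(X,d,(560,630,50,90),80,100)&yb; P=X[b]; print('collar',b.sum(),P.min(0),P.max(0))
m=region(X,d,(560,625,30,115),140,160); print('dialtop',m.sum(),boxw(X,m),X[m][:,2].max())
m=region(X,d,(620,700,30,115),56,68); print('foot',m.sum(), cv2.minEnclosingCircle(X[m][:,:2].astype(np.float32)),np.median(X[m][:,2]))
m=region(X,d,(640,690,40,110),160,175); print('grip top',m.sum(), boxw(X,m),np.median(X[m][:,2]))
st=region(X,d,(550,630,180,235),87,98); q=boxw(X,st); print('stop',q,topl(q[0],c,a))
m=region(X,d,(555,630,80,180),88,92); l=cv2.fitLine(X[m][:,:2].astype(np.float32),cv2.DIST_HUBER,0,.01,.01).ravel(); print('shaft',l.round(3),topl(l[2:],c,a),X[m][:,1].max())
E
```

```text
t 40.92 tcp [697.2  73.3 286.3] yaw 93.3 j [  2.  21.  64.  -0.  93. -91.] F [-0.1  0.2 -0.1] gap 34.5 | delta [151.6   0.2 -41.6] turn -0.1
plate ((628.9466552734375, 118.08999633789062), (149.2168731689453, 199.1738739013672), 3.3261725902557373) 37.8
collar 47 [578.78289889  59.30893876  80.22789676] [611.7423023   73.45763946  92.8452184 ]
dialtop 581 ((594.36376953125, 66.08885192871094), (14.278787612915039, 35.688926696777344), 3.6633057594299316) 154.8527461705106
foot 754 ((660.0458374023438, 70.02510070800781), 27.15852165222168) 61.08693382033232
grip top 250 ((660.314453125, 70.62593078613281), (13.604938507080078, 13.33863639831543), 3.6633877754211426) 166.79665337065342
stop ((585.7783203125, 198.45169067382812), (35.5433235168457, 30.599502563476562), 3.690546751022339) [[-38.4330239   82.73094786]]
shaft [ 7.40000e-02 -9.97000e-01  5.91273e+02  1.29926e+02] [[-36.92331926  14.00212366]] 174.99446215412308
```

View pics/w14b.png

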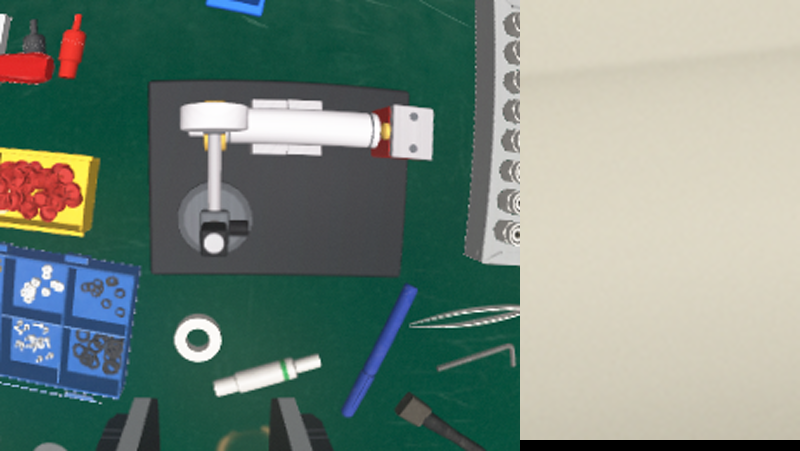

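Call:
move_arm:
  deltas:
    - [[-15,-40,-20],0]
    - [[-15,-90,-50],0]
    - [[-15,-140,-85],0]
    - [[-15,-190,-125],0]
    - [[-15,-241,-164],0]
    - [[-15,-241,-164],0]
    - [[-15,-241,-164],0]

```text
time: 41.95
tool_pos: [545.2, -176.8, 295.8]
tcp_rot: [-7.9, 88.1, -4.6]
ft_force: [0.7, 0.6, -0.2]
finger_gap: 34.0
```

```bash
python3 - <<'E'
from h import *
go([600,-150,290])
C,p,d=shot('side','s15'); uv=proj(C,[[594,66,96],[590,120,70]]); print(uv)
u,v=uv[0].astype(int); print(u,v)
a=cv2.cvtColor(p,cv2.COLOR_RGB2BGR)[max(v-60,0):v+60,max(u-90,0):u+70]
T,pt,_=shot('top','t15'); u2,v2=proj(T,[[625,110,40]])[0].astype(int)
b=cv2.cvtColor(pt,cv2.COLOR_RGB2BGR)[v2-50:v2+50,u2-60:u2+75]
A=cv2.resize(a,None,fx=2.8,fy=2.8,interpolation=cv2.INTER_CUBIC);B=cv2.resize(b,(int(A.shape[0]*1.0),A.shape[0]),interpolation=cv2.INTER_CUBIC)
cv2.imwrite('pics/f15.png',np.hstack([A,B])); print(A.shape,B.shape)
E
```

```text
t 41.95 tcp [ 545.2 -176.8  295.8] yaw 93.3 j [ -23.    0.   86.    1.   92. -117.] F [ 0.7  0.6 -0.2] gap 34.0 | delta [ 7.5 23.7 56. ] turn 0
[[196.9152317  175.66574217]
 [175.76243073 185.17732702]]
196 175
(336, 448, 3) (336, 336, 3)
```

View pics/f15.png

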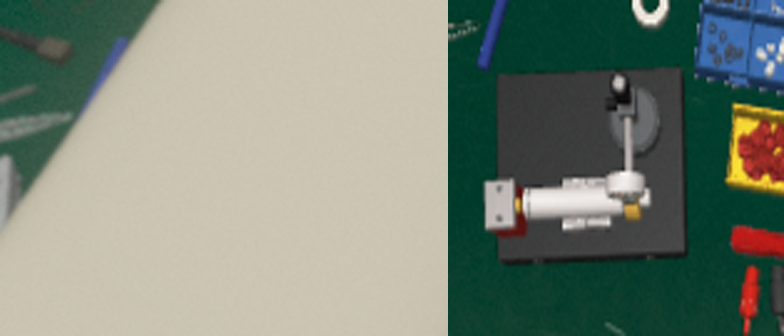

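Call:
move_arm:
  deltas:
    - [[-7,50,-20],0]
    - [[-7,105,-40],0]
    - [[-7,162,-60],0]
    - [[-7,219,-80],0]
    - [[-7,276,-100],0]
    - [[-7,333,-120],0]
    - [[-7,390,-135],0]
    - [[-7,447,-150],0]
    - [[-7,504,-165],0]
    - [[-7,560,-175],0]
    - [[-7,618,-179],0]
    - [[-7,618,-179],0]

```text
time: 43.55
tool_pos: [327.5, 434.4, 292.3]
tcp_rot: [-11.2, 88.3, -7.4]
ft_force: [0.2, -0.3, -1.0]
finger_gap: 34.1
```

```bash
python3 - <<'E'
from h import *
go([330,430,290])
C,p,d=shot('side','s16'); u,v=proj(C,[[600,110,80]])[0].astype(int)
a=cv2.cvtColor(p,cv2.COLOR_RGB2BGR)[max(v-55,0):v+45,max(u-70,0):u+70]
cv2.imwrite('pics/f16.png',cv2.resize(a,None,fx=5.5,fy=5.5,interpolation=cv2.INTER_CUBIC)); print(u,v)
X=cloud(C,d); print('collar/plunger px',proj(C,[[594,66,96]]),X[int(proj(C,[[594,66,96]])[0][1]),int(proj(C,[[594,66,96]])[0][0])])
E
```

```text
t 43.55 tcp [327.5 434.4 292.3] yaw 93.8 j [ 49.  -3.  90.  -1.  92. -45.] F [ 0.2 -0.3 -1. ] gap 34.1 | delta [ 2.4 -4.6  2.1] turn 0
179 179
collar/plunger px [[196.9152317  175.66574217]] [584.4809083   66.65723362 111.52649573]
```

View pics/f16.png

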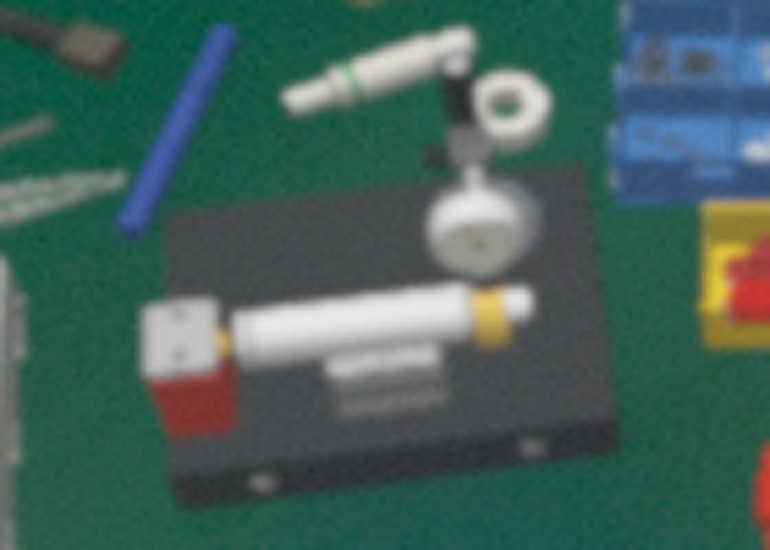

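The final view shows the stop at the left end (190,360), the spindle on the blocks with its collar right (492,318), and the dial upright over the collar (475,232). The arm is clear, so I'm handing in.

```bash
python3 -c "
from bench import r
print(r.hand_in(), r.sense()['time'])"
```

```text
the job is handed in; nothing more can be done
the job is handed in; nothing more can be done
```

The run-out check is set up on the plate in the order asked and handed in at about 44 s. The arm was parked clear, and I never touched the two test plugs or the coloured look-alike blocks.

What the last camera checks showed, with positions from the plate's centre in the plate's own axes:

- **V-blocks:** the pair stands at x = -36, y = -1 mm with its long axis in line with the plate's long side. The grip closed the gap between the blocks to a hairline, so they now stand nearly face to face.
- **Spindle:** it is seated in both grooves, with the shaft top at 91.3 mm (91 expected). The collar overhangs on the right, and spindle_mid is about 3 mm right of the plate's centre. I shifted it on purpose so the stop fits on the plate. Different views gave its heading as 0.2 to 0.9° off the plate's axis.
- **End stop:** its button tip is about 4 mm from the spindle's left end, and the stop stands fully on the plate.
- **Dial indicator:** it is upright with its foot flat on the plate. By calculation the plunger sits within about 2 mm of the collar's top line and centred on the collar's width.

**Not seen directly:** I did not see the plunger tip on the collar, because the dial hid it in every view. That it rests there follows from the measured positions and heights. The dial's top read about 2 mm higher than expected in the last measurement, which I took as depth noise because the foot height agreed.

**Other problems:** I had to grip the spindle three times: once for the last joint's range and once because the pads held it too near their tips. The hand also drifted to a tilt of about 2° over the job, with no visible effect on how the parts stand.

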